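# Set the height stop with the driver so that the setting block just drags

## Robot

A 6-joint arm with a two-finger parallel gripper is mounted at the origin on a cart in front of the work surface, level with it; the furniture and walls round the work are solid. World frame = base frame: x ahead of the robot, y to its left, z up, the work surface at z = 0. Lengths are in mm, angles in rad, forces in N, time in s.
With the tool pointing down it reaches from about 275 to 750 mm from the base axis. Payload 10.2 kg.
Tool frame: the origin (TCP) lies at the very end of the fingers, on their centre line; the grasp point (between the pads) lies 19 mm behind it; y points along the fingers, x is the direction in which the jaws open and shut, and the axes are right-handed (so a half turn about y gives the same grasp; the last joint's range is limited). The gripper opens to 85 mm and grips with 20 to 120 N. Pads are 22 mm wide; open, the fingers measure 114 mm over their backs; the gripper's body (76 mm by 85 mm) begins 54 mm behind the grasp point. The pads swing forward as they close: fully open they stand 13 mm farther back than shut.
Start: joints at [0.962, 0.313, 1.498, -0, 1.331, -0.223], TCP at [197.571, 486.412, 231.294] pointing down, gripper open.
Joint ranges: [-2.94, 2.94], [-0.97, 2.17], [0.19, 2.56], [-1.23, 4.37], [0.02, 3.11], [-2.88, 2.88]. Speed limits (rad/s): [2.39, 2.39, 3.01, 3.14, 3.14, 3.14].

## Interface

Orientations are given as a unit quaternion [w, x, y, z].
In Python, from rig import telemetry, imaging, ctrl gives the robot as it stands.
- The arm moves only by the shell command python3 -m handwheel 'ROWS' [FORCE]. ROWS is JSON, a list of rows, each an object with "delta_pos": the shift along the tool's x, y, z in cm, a list of three; "twist": the turn, a rotation vector about the tool's x, y, z in rad, a list of three; "jaw": the opening, from 0 (shut) to 1 (fully open). A call has exactly 10 rows; each row is the pose to reach, as a shift and turn from the pose commanded when the call began, along the tool's axes at that moment; what a row does not reach only later rows make up. A row lasts 1/12 s, in which the tool goes at most 41.7 mm and 7.16 degrees, less where a joint would pass 70% of its speed; a pose out of reach is approached as far as the arm can. A call with a gripper value outside its range is refused whole. The fingers move at their own pace and stop on an object; FORCE is the grip in N (left out, the last holds). Time passes only in rows, so rows that repeat a pose let the fingers close, or fill a call up. It gives the time, the measured TCP pose, the force and the opening at its end, in the units of the state.
- telemetry.sense(): the state, without advancing time (a new reading comes with each control period).
- imaging.capture(name): name is "scene" or "side" or "wrist"; returns a dict with "frame" (384x512x3 uint8, red, green, blue), "z_map" (384x512 float32, mm along the optical axis (not along the pixel's ray), 0 where there is no reading), "fx", "fy", "cx", "cy" (pixels), "rvec" (rotation vector, rad) and "tvec" (3), from world to camera coordinates, as OpenCV has them. Camera axes: x right, y down, z forward; pixel columns grow to the right and rows downward; lengths in mm; the calibration is good to about 2 mm. A picture is of the moment at which its call begins.
- ctrl.finish_job(): hands the job in, once; it reports no verdict.
The state is a dict: "time_s": time; "joints": joint angles; "dq": joint speeds; "tau": joint torques, N m; "eef_pos": TCP position; "ee_rot": TCP orientation; "force": force on the tool from outside, world axes, zero at the start; "wrist_torque": the same for the moment, N m; "grip_width": opening from 0.0 (shut) to 1.0 (fully open).
Only numpy, scipy, OpenCV 4.12 (cv2) and the standard library are available. Lean on these libraries where they do the work, as an engineer would, in place of code of your own. Each camera call takes 0.05 s, during which the arm holds its last target.

## Task

Take the red driver from its wooden rack and use it to turn down the brass stop screw until the setting block lying in the guide just drags under the black sprung pad: a light but definite nip, with the block still easy to slide by its blue tab, and never clamped hard on the way. Then stand the driver back in its rack and leave the block lying in the guide under the pad, without disturbing the things around.

Things in the scene. Friction and masses are not known exactly. Their poses are not given: they have to be found in the camera images.
- driver: Loose red driver, 120 mm tall, 0.12 kg. Origin: foot of its bit; z up to the handle. Bit: cone 6 to 12 mm wide up to 5 mm, then 12 mm square; collar 31 mm across at 15 to 20 mm; shaft 12 mm thick to 48 mm; square handle 26 x 26 mm from 48 to 120 mm. Flats of bit and handle along x and y. On its collar it stands by itself in rack or screw, and may be let go there.
- rack: Wooden rack block, fixed, 66 x 66 mm (foot 76 x 76 mm), top 32 mm above the bench, with one round upright bore 22 mm wide and 20 mm deep in the middle, in which the driver stands at the start. Origin at the centre of its underside.
- rack_seat (a point): Point on the axis of the rack's bore, 17 mm above the bench (15 mm below the rack's top), where the foot of the driver's bit lies when its collar rests on the rack.
- screw_socket (a point): Point in the brass stop screw's square socket (13 x 13 mm, 16 mm deep), 15 mm below the top of its 36 mm square head: the bit's foot lies here when the collar rests on the head. x, y along the socket's sides. Clockwise from above lowers screw and pad 12 mm a turn (1.91 mm/rad), 15 mm or more in all. Stiff (0.08 N m), stays as left, cannot be pressed down; bit play 0.1 rad.
- stop: Grey column and arm, fixed, carrying the screw and under it the black pad (26 mm across) on a spring of 2 N/mm. Origin on the screw's axis at bench level; column 38 to 68 mm along +x, arm top 72 mm up. The pad starts 1.5 to 9.5 mm above the block, set anew each time: the head's height does not tell it. Right when it presses with 1.5 to 6.5 N, best 4 N; 15 N is clamped hard.
- guide: Fixed steel base plate 150 x 70 mm, 10 mm thick, with two low fences (tops 19 mm above the bench) 38 mm apart, between which the block slides along the guide's x axis. Origin on the screw's axis at bench level; -x leads to the open end on the robot's side.
- setting_block: Loose steel block 132 x 36 x 20 mm, 0.24 to 0.36 kg, in the guide. Origin at its underside (10 mm above the bench), 25 mm from its far end. Steady pull to slide it: friction times (weight + twice the pad's force), friction about 0.48 to 0.72, differing each time. May be left up to 20 mm towards the robot or 8 mm the other way from the screw's axis.
- block_tab (a point): Middle of the upright blue grip tab on the block's near end, 93 mm from the block's origin: 18 mm along the guide, 20 mm across it, from 20 to 61 mm above the block's underside (top 71 mm above the bench); this point is 51 mm above the bench. Its axes are the block's.
- green_mould: Green rubber mould 40 x 50 x 18 mm, bystander, loose. Origin at the centre of its underside.
- tin: White round tin 68 mm across, 13 mm high, bystander, loose. Origin at the centre of its underside.
- loupe: Black loupe 34 mm across, 30 mm high, bystander, loose. Origin at the centre of its underside.
Not all that is in view belongs to the job. There is more than one size of the driver; the one meant has the size given above.

How it is judged (in metres and radians):
On the way, in this order (a step that is already met when the one before it is completed fails the run):
1. the driver's bit is seated in the stop screw's socket (distance between driver and screw_socket below 0.006 m), for 0.1 s.
2. the pad nips the block lightly (1.5 to 6.5 N) (contact force between setting_block and stop between 1.5 and 6.5 N), for 0.3 s.
At the end, for the whole second after the job is handed in: The pad presses on the setting block with 1.5 to 6.5 N; the block lies at rest flat in the guide, its origin between 20 mm in front of (-x) and 8 mm behind the screw's axis; the driver stands at rest in the rack, its bit's foot within 8 mm of rack_seat, upright within 0.15 rad (all of step 2 and distance between driver and rack_seat below 0.008 m and angle between driver's own z axis and vertical below 0.15 rad and linear speed of driver below 0.02 m/s and x of setting_block in the frame of guide between -0.02 and 0.008 m and y of setting_block in the frame of guide between -0.004 and 0.004 m and z of setting_block in the frame of guide between 0.007 and 0.012 m and linear speed of setting_block below 0.01 m/s); the robot touches nothing.
It fails at once if the block is clamped hard (pad force over 15 N) (contact force between setting_block and stop above 15 N).
It fails at once if a bystander (green mould, tin, loupe) is moved by more than 20 mm (distance of any of green_mould, tin, loupe from where it was at the start of the episode above 0.02 m).
It also fails if it takes over 72 s, if anything falls off the work surface, if the arm or the gripper's body presses on something with over 40 N, if the wrist force passes 120 N, or if a joint passes its speed limit or range.

## Working session

There is one attempt and no reset: what is moved stays moved. The work goes in short steps, Python scripts to look and compute and a shell command to move; the robot and the scene stay as the last step left them, time stands still between calls to the robot, and variables do not carry over. Pictures are saved under pics/ and viewed, and the job is handed in when it is done.

```bash
ls; mkdir -p pics
cat > h.py <<'E'
import numpy as np, cv2
from rig import telemetry, imaging, ctrl
def cap(n,tag):
    d=imaging.capture(n); cv2.imwrite(f'pics/{tag}.png',d['frame'][:,:,::-1]); np.savez(f'{tag}.npz',**d); return d
def load(tag): return dict(np.load(f'{tag}.npz'))
def world(d):
    R,_=cv2.Rodrigues(np.array(d['rvec'],float)); t=np.array(d['tvec'],float).reshape(3)
    z=d['z_map'].astype(float); v,u=np.mgrid[:z.shape[0],:z.shape[1]]
    P=np.stack([(u-d['cx'])/d['fx']*z,(v-d['cy'])/d['fy']*z,z],-1)
    W=(P-t)@R; W[z<=0]=np.nan
    return W
E
python3 - <<'E'
from h import *
s=telemetry.sense(); print(s)
for n in ['scene','side','wrist']: cap(n,n+'0')
E
```

```text
pics
{'time_s': 0.0, 'joints': array([ 9.61603980e-01,  3.13448442e-01,  1.49844554e+00,  1.32352705e-05,
        1.33097562e+00, -2.23418219e-01]), 'dq': array([ 0.00067818,  0.00050231,  0.00127451, -0.00027619,  0.00088219,
        0.00105869]), 'tau': array([ 8.42413465e-04, -4.12266541e+01, -2.59740239e+01, -1.33097215e-04,
        4.15167669e-03,  6.75938665e-07]), 'eef_pos': array([197.41346342, 486.19635514, 230.7326818 ]), 'ee_rot': array([-0.58641592,  0.58673319,  0.39445713, -0.39530254]), 'force': array([ 0.22863959, -0.73104281,  0.81601527]), 'wrist_torque': array([0.01147638, 0.0363655 , 0.02995752]), 'grip_width': 1.0020061880014743}
```

View pics/scene0.png

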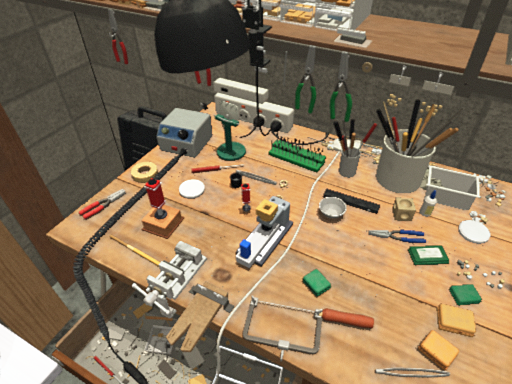

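View pics/side0.png

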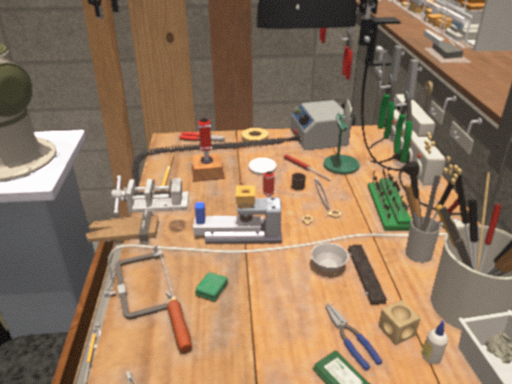

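View pics/wrist0.png

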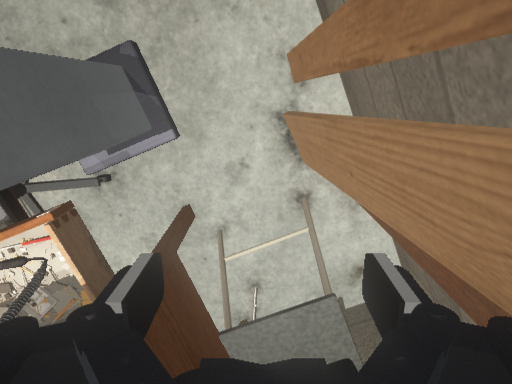

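Scene view: the tall red driver in its wooden rack is at (155,208). A smaller red driver is at (246,200). Other red things are the pliers at (100,205), a pen at (208,169) and a saw handle at (348,319). The stop and guide are at (265,230), the tab at (244,247), the tin at (191,188), the loupe at (236,180) and the mould at (317,281). I'll check with crops and measurements.

Run:
```python
from h import *
d=load('scene0'); f=d['frame'][:,:,::-1]
cv2.imwrite('pics/crop0.png',cv2.resize(f[150:290,110:310],None,fx=4,fy=4,interpolation=cv2.INTER_CUBIC))
e=load('side0'); g=e['frame'][:,:,::-1]
cv2.imwrite('pics/crop1.png',cv2.resize(g[105:255,180:320],None,fx=4,fy=4,interpolation=cv2.INTER_CUBIC))
for n,dd,pts in (('scene',d,[(155,190),(155,184),(246,190),(160,222),(191,188),(236,180),(317,281),(267,212),(244,247)]),('side',e,[(205,130),(268,183),(262,165),(298,181),(210,287),(244,195),(200,212),(244,188)])):
    W=world(dd)
    for u,v in pts: print(n,u,v,W[v,u].round(1))
    print(n, 'cam',(-cv2.Rodrigues(dd['rvec'])[0].T@dd['tvec'].reshape(3)).round(0))
    hsv=cv2.cvtColor(dd['frame'],cv2.COLOR_RGB2HSV)
    red=((hsv[...,0]<6)|(hsv[...,0]>174))&(hsv[...,1]>170)&(hsv[...,2]>60)
    nl,lab,st,c=cv2.connectedComponentsWithStats(red.astype(np.uint8))
    for i in range(1,nl):
        if st[i,4]>30:
            w=W[lab==i]; w=w[~np.isnan(w[:,0])]
            print(n,c[i].round(),st[i],np.percentile(w,[3,50,97],axis=0).round(0).tolist())
```

```text
scene 155 190 [ 500.2 -125.4  123.7]
scene 155 184 [ 506.1 -123.5  136. ]
scene 246 190 [ 634.7 -280.2   80.8]
scene 160 222 [ 487.9 -128.1   32.4]
scene 191 188 [ 636.2 -107.7   13.7]
scene 236 180 [ 705.  -207.7   29.5]
scene 317 281 [ 518.6 -513.2   18.1]
scene 267 212 [ 573.9 -367.6  102.6]
scene 244 247 [ 490.6 -356.9   69. ]
scene cam [  72. -621.  679.]
scene [115.  50.] [112  40   8  21  65] [[846.0, 286.0, 208.0], [850.0, 292.0, 238.0], [854.0, 298.0, 269.0]]
scene [124.  52.] [120  42   8  22  67] [[846.0, 252.0, 205.0], [849.0, 257.0, 239.0], [854.0, 261.0, 267.0]]
scene [209.  77.] [207  69   4  17  53] [[845.0, -50.0, 204.0], [848.0, -46.0, 226.0], [853.0, -43.0, 247.0]]
scene [198.  77.] [195  71   6  12  36] [[844.0, -13.0, 203.0], [849.0, -9.0, 219.0], [853.0, -4.0, 233.0]]
scene [395. 129.] [392 117   7  24  66] [[960.0, -554.0, 113.0], [968.0, -540.0, 139.0], [976.0, -528.0, 164.0]]
scene [369. 133.] [363 124  13  18  53] [[922.0, -493.0, 108.0], [928.0, -485.0, 133.0], [935.0, -475.0, 156.0]]
scene [205. 169.] [192 166  27   7  89] [[704.0, -119.0, 2.0], [727.0, -9
[... 751 characters left out ...]
18.4   19.4]
side 244 195 [ 587.6 -370.3  103.6]
side 200 212 [ 502.6 -357.9   60.8]
side 244 188 [ 588.8 -346.4  103.8]
side cam [  561. -1089.   582.]
side [322.  34.] [320  28   5  14  47] [[847.0, 255.0, 213.0], [850.0, 261.0, 229.0], [854.0, 296.0, 246.0]]
side [347.  62.] [343  47   9  32 178] [[847.0, -47.0, 208.0], [851.0, -40.0, 239.0], [855.0, -4.0, 269.0]]
side [204. 122.] [199 120  11   5  31] [[499.0, -123.0, 135.0], [508.0, -119.0, 138.0], [520.0, -110.0, 140.0]]
side [198. 136.] [180 128  30  18 272] [[438.0, -124.0, 7.0], [502.0, -119.0, 89.0], [519.0, 91.0, 124.0]]
side [493. 223.] [486 205  14  39 184] [[962.0, -552.0, 116.0], [971.0, -538.0, 142.0], [979.0, -526.0, 165.0]]
```

View pics/crop0.png

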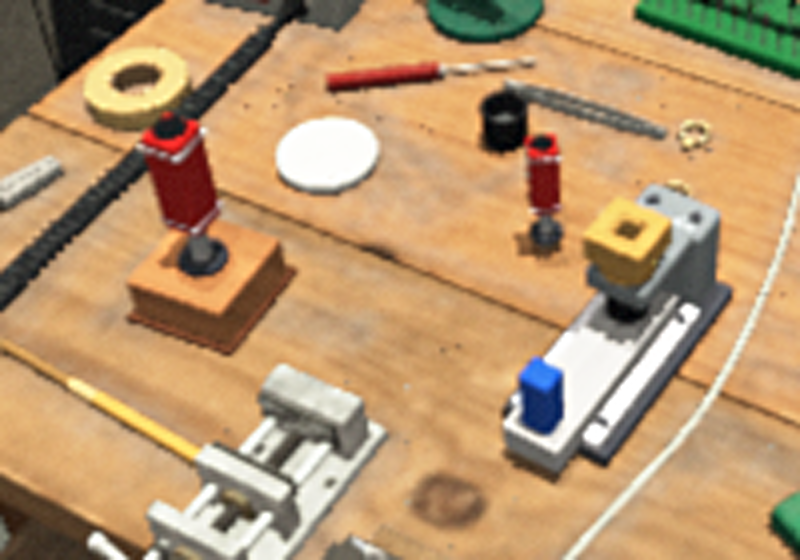

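View pics/crop1.png

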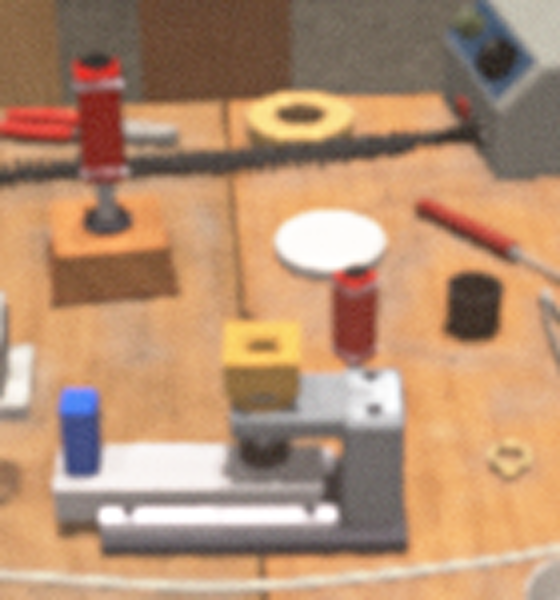

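The crops settle it. The big driver's top is at z≈137, which is 17+120 as expected, and its axis is near (507,-116). The one at (246,196) tops out at only about 81 mm, so it's the wrong size. Next I'll move the wrist camera over the driver.

```bash
cat >> h.py <<'E'
from scipy.spatial.transform import Rotation as Ro
def rot(q): return Ro.from_quat([q[1],q[2],q[3],q[0]])
def go(target,yaw=None,s=None):
    """print delta_pos cm & twist for target TCP (mm) and tool-x yaw angle (world, rad), tool y down, optional"""
    s=s or telemetry.sense(); R=rot(s['ee_rot'])
    d=R.inv().apply(np.array(target)-s['eef_pos'])/10
    print('pos',s['eef_pos'].round(1),'tool axes x',R.as_matrix()[:,0].round(3),'y',R.as_matrix()[:,1].round(3),'z',R.as_matrix()[:,2].round(3))
    print('delta cm',d.round(2))
    if yaw is not None:
        x=np.array([np.cos(yaw),np.sin(yaw),0]); y=np.array([0,0,-1.]); M=np.stack([x,y,np.cross(x,y)],1)
        print('twist',(R.inv()*Ro.from_matrix(M)).as_rotvec().round(3))
def yawx(s=None):
    s=s or telemetry.sense(); x=rot(s['ee_rot']).as_matrix()[:,0]; return np.arctan2(x[1],x[0])
E
python3 - <<'E'
from h import *
print('yawx',yawx()); go([460,-110,300])
R,_=cv2.Rodrigues(load('wrist0')['rvec']);t=load('wrist0')['tvec'].reshape(3)
print('cam pos',(-R.T@t).round(0),'\n',R.round(2))
E
```

```text
yawx 1.1850308534676626
pos [197.5 486.2 230.9] tool axes x [ 0.376  0.927 -0.001] y [-0.001 -0.001 -1.   ] z [-0.927  0.376  0.   ]
delta cm [-45.37  -6.88 -46.76]
cam pos [129. 516. 373.] 
 [[ 0.38  0.93 -0.  ]
 [ 0.89 -0.36  0.29]
 [ 0.27 -0.11 -0.96]]
```

```bash
python3 - <<'E'
from h import *
go([497,-221,320])
E
python3 -m handwheel '[{"delta_pos":[-3.4,-1,-3],"twist":[0,0,0],"jaw":1},{"delta_pos":[-6.8,-3,-6],"twist":[0,0,0],"jaw":1},{"delta_pos":[-10.2,-5,-9],"twist":[0,0,0],"jaw":1},{"delta_pos":[-13.6,-7,-11],"twist":[0,0,0],"jaw":1},{"delta_pos":[-17,-8.9,-13],"twist":[0,0,0],"jaw":1},{"delta_pos":[-20,-8.9,-16],"twist":[0,0,0],"jaw":1},{"delta_pos":[-23,-8.9,-19],"twist":[0,0,0],"jaw":1},{"delta_pos":[-26,-8.9,-22],"twist":[0,0,0],"jaw":1},{"delta_pos":[-29,-8.9,-25],"twist":[0,0,0],"jaw":1},{"delta_pos":[-32,-8.9,-28],"twist":[0,0,0],"jaw":1}]'
python3 -c "
from h import *
go([497,-221,320])"
```

```text
pos [197.5 486.2 230.9] tool axes x [ 0.376  0.927 -0.001] y [-0.001 -0.001 -1.   ] z [-0.927  0.376  0.   ]
delta cm [-54.26  -8.87 -54.36]
time_s: 0.98
eef_pos: [326.3, 107.0, 320.4]
ee_rot: [-0.586, 0.587, 0.395, -0.395]
force: [0.6, 1.2, 0.0]
grip_width: 0.998
pos [326.3 107.  320.4] tool axes x [0.376 0.927 0.   ] y [ 0.001  0.    -1.   ] z [-0.927  0.376 -0.001]
delta cm [-23.97   0.06 -28.15]
```

```bash
python3 -m handwheel '[{"delta_pos":[-3,0,-3.5],"twist":[0,0,0],"jaw":1},{"delta_pos":[-6,0,-7],"twist":[0,0,0],"jaw":1},{"delta_pos":[-9,0,-10.5],"twist":[0,0,0],"jaw":1},{"delta_pos":[-12,0,-14],"twist":[0,0,0],"jaw":1},{"delta_pos":[-15,0,-17.5],"twist":[0,0,0],"jaw":1},{"delta_pos":[-18,0,-21],"twist":[0,0,0],"jaw":1},{"delta_pos":[-21,0,-24.5],"twist":[0,0,0],"jaw":1},{"delta_pos":[-24,0,-28],"twist":[0,0,0],"jaw":1},{"delta_pos":[-24,0,-28],"twist":[0,0,0],"jaw":1},{"delta_pos":[-24,0,-28],"twist":[0,0,0],"jaw":1}]'
python3 -c "
from h import *
cap('wrist','w1'); print(telemetry.sense()['joints'])"
```

```text
time_s: 1.82
eef_pos: [496.5, -223.6, 317.8]
ee_rot: [0.588, -0.587, -0.393, 0.394]
force: [-0.4, 0.3, -0.5]
grip_width: 1.003
[-6.35345368e-01  3.10707561e-01  1.27648700e+00 -1.17429941e-04
  1.55728721e+00 -1.81750044e+00]
```

View pics/w1.png

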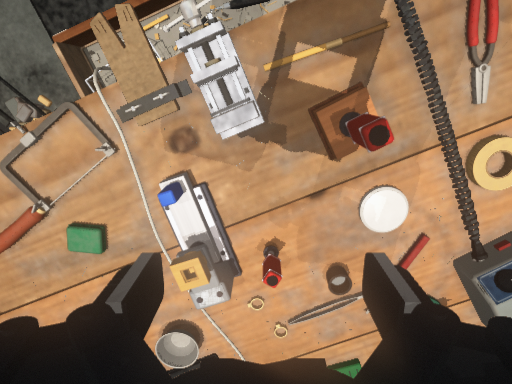

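Wrist view: driver top at (376,135) over its rack, screw head at (190,270) with its square socket, blue tab at (170,195). The small driver is at (272,275). Now I'll fit the poses.

```bash
cat > fit.py <<'E'
from h import *
import sys
d=load(sys.argv[1]); W=world(d); hsv=cv2.cvtColor(d['frame'],cv2.COLOR_RGB2HSV)
def rect(m,name):
    p=W[m]; 
    nl,lab,st,c=cv2.connectedComponentsWithStats(m.astype(np.uint8)); i=1+np.argmax(st[1:,4]); p=W[lab==i]
    r=cv2.minAreaRect(p[:,:2].astype(np.float32)); print(name,len(p),'c',np.round(r[0],1),'size',np.round(r[1],1),'ang',round(r[2],1),'z',np.median(p[:,2]).round(1),'px',c[i].round())
def box(x0,x1,y0,y1,z0,z1): return (W[...,0]>x0)&(W[...,0]<x1)&(W[...,1]>y0)&(W[...,1]<y1)&(W[...,2]>z0)&(W[...,2]<z1)
rect(box(470,550,-160,-80,128,150),'handle top')
rect(box(440,580,-190,-50,28,36),'rack top')
rect(box(440,580,-190,-50,5,36),'rack all')
rect(box(540,620,-410,-330,95,112),'head')
rect(box(450,540,-400,-310,62,80),'tab top')
rect(box(450,640,-440,-290,26,34),'block top')
rect(box(450,680,-440,-290,5,22),'base+fences')
rect(box(560,680,-440,-290,66,78),'arm top')
rect(box(600,680,-160,-60,8,20),'tin'); rect(box(670,750,-260,-160,22,40),'loupe'); rect(box(470,570,-560,-460,10,25),'mould')
rect(box(600,680,-320,-240,72,95),'small driver top')
E
python3 fit.py w1; python3 fit.py scene0; python3 fit.py side0
python3 - <<'E'
from h import *
f=load('w1')['frame'][:,:,::-1]
cv2.imwrite('pics/w1a.png',np.hstack([cv2.resize(f[220:320,140:240],None,fx=4,fy=4,interpolation=cv2.INTER_CUBIC),cv2.resize(f[80:180,300:400],None,fx=4,fy=4,interpolation=cv2.INTER_CUBIC)]))
E
```

```text
handle top 806 c [ 508.7 -110.5] size [26.7 26.8] ang 4.8 z 136.3 px [376. 134.]
rack top 1858 c [ 509.1 -110.5] size [66.6 66.4] ang 4.7 z 31.3 px [344. 120.]
rack all 2073 c [ 508.7 -111.3] size [66.9 68.6] ang 5.9 z 31.2 px [343. 120.]
head 871 c [ 589.6 -355.9] size [37.2 37.2] ang 86.5 z 101.6 px [189. 273.]
tab top 262 c [ 500.6 -349.8] size [19.7 17.6] ang 86.3 z 70.0 px [167. 197.]
block top 1683 c [ 552.5 -353.4] size [ 36.7 131.7] ang 86.6 z 29.8 px [189. 217.]
base+fences 1512 c [ 572.3 -335.7] size [176.1  47.4] ang 4.0 z 15.8 px [214. 226.]
arm top 1160 c [ 615.4 -356.9] size [49.5 84. ] ang 85.5 z 71.7 px [207. 284.]
tin 1713 c [ 643.4 -100.5] size [66.5 66.6] ang 51.1 z 11.6 px [384. 209.]
loupe 277 c [ 718.8 -195.6] size [33.4 33. ] ang 69.2 z 29.0 px [339. 284.]
mould 914 c [ 521.7 -507.8] size [49.  39.7] ang 62.0 z 17.9 px [ 84. 239.]
small driver top 298 c [ 642.  -271.2] size [19.3 19.9] ang 36.6 z 86.7 px [271. 277.]
handle top 130 c [ 506.7 -113.1] size [26.7 28.6] ang 5.8 z 136.0 px [152. 184.]
rack top 461 c [ 507.6 -112.5] size [69.5 67.5] ang 4.2 z 31.8 px 
[... 1040 characters left out ...]
87 c [ 589.4 -354.7] size [39.1 35.9] ang 86.1 z 103.5 px [245. 192.]
tab top 95 c [ 501. -350.] size [21.8 18.5] ang 83.2 z 71.5 px [199. 207.]
block top 730 c [ 552.7 -352.6] size [ 38.9 131.6] ang 85.6 z 31.8 px [227. 223.]
base+fences 978 c [ 572.8 -356.3] size [ 69.  172.6] ang 86.6 z 13.5 px [241. 236.]
arm top 567 c [ 615.7 -357.7] size [50.5 82.5] ang 83.6 z 73.8 px [262. 206.]
tin 321 c [ 643.3 -102.2] size [67.5 61.3] ang 5.5 z 14.4 px [261. 165.]
loupe 129 c [ 718.5 -194.7] size [34.2 34.5] ang 42.0 z 29.7 px [298. 177.]
mould 562 c [ 521.5 -507.5] size [50.7 40.5] ang 62.6 z 19.7 px [210. 285.]
small driver top 119 c [ 641.6 -269.9] size [19.9 20.8] ang 40.5 z 84.9 px [268. 176.]
```

View pics/w1a.png

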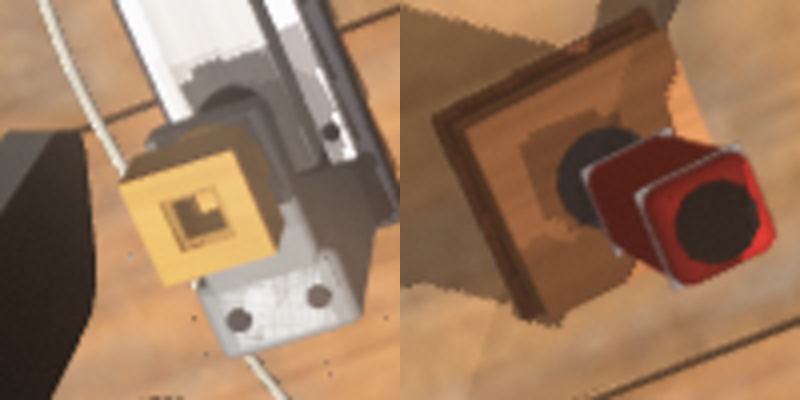

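Heights and sizes match the spec: handle top 26.7 mm square at z 137, head 37 mm, tab top at 70, block 36.7×131.7. The driver is at (508.7,-110.5) with yaw 4.8°, the screw at (589.6,-355.9) with yaw -3.5°. Before the grasp I'll take one tilted wrist view of the pad gap.

Run:
```python
from h import *
d=load('w1'); print(d['fx'],d['fy'],d['cx'],d['cy'])
s=telemetry.sense(); T=rot(s['ee_rot']).as_matrix()
R,_=cv2.Rodrigues(d['rvec']); c=-R.T@d['tvec'].reshape(3)
ct=T.T@(c-s['eef_pos']); Rt=R@T   # tool->cam
print('cam in tool',ct.round(1)); print(Rt.round(3))
W=world(d); print('vise max z', np.nanmax(W[0:140,180:265],axis=None) if 0 else [W[v,u].round(0) for u,v in [(200,30),(215,70),(240,120),(225,100),(255,115)]])
np.savez('camtool.npz',ct=ct,Rt=Rt)
pad=np.array([589,-356,36.])
for az in (-50,-65,25):
  for tilt in (30,40):
    for dist in (260,300):
        a=np.radians(az); h=np.array([np.cos(a),np.sin(a),0]); t=np.radians(tilt)
        y=h*np.sin(t)+np.array([0,0,-np.cos(t)]); z=-(h*np.cos(t)+np.array([0,0,np.sin(t)])); x=np.cross(y,z)
        M=np.stack([x,y,z],1); look=M@Rt[2]; # cam z in world
        cam=pad-look*dist; tcp=cam-M@ct
        print(az,tilt,dist,'look',look.round(2),'cam',cam.round(0),'tcp',tcp.round(0),'delta',(T.T@(tcp-s['eef_pos'])/10).round(1),'twist',Ro.from_matrix(T.T@M).as_rotvec().round(3))
```

```text
341.93780100734745 341.93780100734745 262.6470513798686 192.71542927414833
cam in tool [  -0.5 -141.5   72.7]
[[ 1.     0.002 -0.003]
 [-0.002 -0.295 -0.955]
 [-0.003  0.955 -0.295]]
vise max z [array([ 346., -235.,   50.]), array([ 390., -237.,   48.]), array([ 452., -233.,   48.]), array([ 424., -242.,   33.]), array([ 453., -215.,   48.])]
-50 30 260 look [ 0.47 -0.56 -0.68] cam [ 467. -210.  213.] tcp [ 553. -312.  127.] delta [-6.2 19.1 -8.8] twist [-0.516  0.473  0.127]
-50 30 300 look [ 0.47 -0.56 -0.68] cam [ 448. -187.  240.] tcp [ 535. -289.  154.] delta [-4.8 16.4 -6.2] twist [-0.516  0.473  0.127]
-50 40 260 look [ 0.54 -0.65 -0.54] cam [ 449. -188.  177.] tcp [ 544. -300.  115.] delta [-5.5 20.3 -7.5] twist [-0.687  0.464  0.169]
-50 40 300 look [ 0.54 -0.65 -0.54] cam [ 428. -162.  199.] tcp [ 522. -274.  137.] delta [-3.9 18.1 -4.5] twist [-0.687  0.464  0.169]
-65 30 260 look [ 0.31 -0.67 -0.68] cam [ 509. -183.  213.] tcp [ 566. -304.  127.] delta [-5.  19.1 -9.7] twist [-0.502  0.729  0.195]
-65 30 300 look [ 0.31 -0.67 -0.68] cam [ 497. -156.  240.] tcp [ 554. -277
[... 184 characters left out ...]
.715  0.26 ]
-65 40 300 look [ 0.35 -0.76 -0.54] cam [ 483. -127.  199.] tcp [ 546. -260.  137.] delta [-1.7 18.1 -6.1] twist [-0.668  0.715  0.26 ]
25 30 260 look [ 0.67  0.31 -0.68] cam [ 416. -436.  213.] tcp [ 537. -379.  127.] delta [-13.1  19.1  -9.8] twist [-0.496 -0.806 -0.214]
25 30 300 look [ 0.67  0.31 -0.68] cam [ 389. -448.  240.] tcp [ 510. -391.  154.] delta [-15.2  16.4  -7.8] twist [-0.496 -0.806 -0.214]
25 40 260 look [ 0.76  0.35 -0.54] cam [ 391. -448.  177.] tcp [ 523. -385.  115.] delta [-14.2  20.3  -8.8] twist [-0.66  -0.791 -0.286]
25 40 300 look [ 0.76  0.35 -0.54] cam [ 360. -462.  199.] tcp [ 493. -399.  137.] delta [-16.6  18.1  -6.5] twist [-0.66  -0.791 -0.286]
```

Run:
```python
from h import *
d=load('side0'); f=d['frame'][:,:,::-1]
cv2.imwrite('pics/pad.png',cv2.resize(f[182:242,215:290],None,fx=10,fy=10,interpolation=cv2.INTER_NEAREST))
print(d['fx']); W=world(d)
for u in (242,244,246,248,250):
  print(u,[(v,W[v,u].round(0).tolist()) for v in range(203,226)])
# predicted pixel of rim bottom for gaps
R,_=cv2.Rodrigues(d['rvec']); c=-R.T@d['tvec'].reshape(3)
ax=np.array([589.5,-356,0]); h=(c-ax)[:2]; h/=np.linalg.norm(h)
for g in (0,2,4,6,8,10):
  p=np.array([ax[0]+13*h[0],ax[1]+13*h[1],31+g]); q,_=cv2.projectPoints(p,d['rvec'],d['tvec'],np.array([[d['fx'],0,d['cx']],[0,d['fy'],d['cy']],[0,0,1]]),None); print(g,q.ravel().round(1))
```

```text
463.0645119998126
242 [(203, [583.0, -371.0, 86.0]), (204, [584.0, -361.0, 77.0]), (205, [584.0, -363.0, 76.0]), (206, [583.0, -367.0, 77.0]), (207, [583.0, -369.0, 75.0]), (208, [583.0, -369.0, 73.0]), (209, [583.0, -372.0, 73.0]), (210, [583.0, -373.0, 71.0]), (211, [583.0, -372.0, 69.0]), (212, [583.0, -373.0, 67.0]), (213, [583.0, -375.0, 66.0]), (214, [583.0, -373.0, 62.0]), (215, [583.0, -355.0, 46.0]), (216, [583.0, -359.0, 48.0]), (217, [583.0, -359.0, 45.0]), (218, [583.0, -365.0, 47.0]), (219, [583.0, -364.0, 44.0]), (220, [583.0, -365.0, 42.0]), (221, [583.0, -353.0, 30.0]), (222, [583.0, -357.0, 31.0]), (223, [583.0, -359.0, 30.0]), (224, [582.0, -366.0, 33.0]), (225, [582.0, -367.0, 31.0])]
244 [(203, [587.0, -372.0, 87.0]), (204, [587.0, -363.0, 78.0]), (205, [587.0, -364.0, 77.0]), (206, [587.0, -368.0, 77.0]), (207, [587.0, -370.0, 76.0]), (208, [587.0, -371.0, 74.0]), (209, [587.0, -374.0, 75.0]), (210, [587.0, -374.0, 72.0]), (211, [587.0, -373.0, 69.0]), (212, [587.0, -372.0, 66.0]), (213, [587.0, -374.0, 65.0]), (214, [587.0, -372.0, 61.0]), (215, [587.0, -357.0, 
[... 1789 characters left out ...]
]), (206, [599.0, -369.0, 77.0]), (207, [599.0, -368.0, 74.0]), (208, [598.0, -373.0, 75.0]), (209, [598.0, -374.0, 74.0]), (210, [598.0, -373.0, 71.0]), (211, [598.0, -373.0, 68.0]), (212, [598.0, -375.0, 67.0]), (213, [598.0, -375.0, 65.0]), (214, [598.0, -375.0, 63.0]), (215, [599.0, -355.0, 46.0]), (216, [599.0, -360.0, 47.0]), (217, [599.0, -361.0, 46.0]), (218, [598.0, -364.0, 45.0]), (219, [598.0, -362.0, 41.0]), (220, [598.0, -361.0, 38.0]), (221, [599.0, -353.0, 30.0]), (222, [598.0, -359.0, 32.0]), (223, [598.0, -363.0, 32.0]), (224, [598.0, -367.0, 32.0]), (225, [598.0, -370.0, 32.0])]
0 [245.5 225.6]
2 [245.5 224.8]
4 [245.4 223.9]
6 [245.4 223.1]
8 [245.4 222.3]
10 [245.4 221.5]
```

View pics/pad.png

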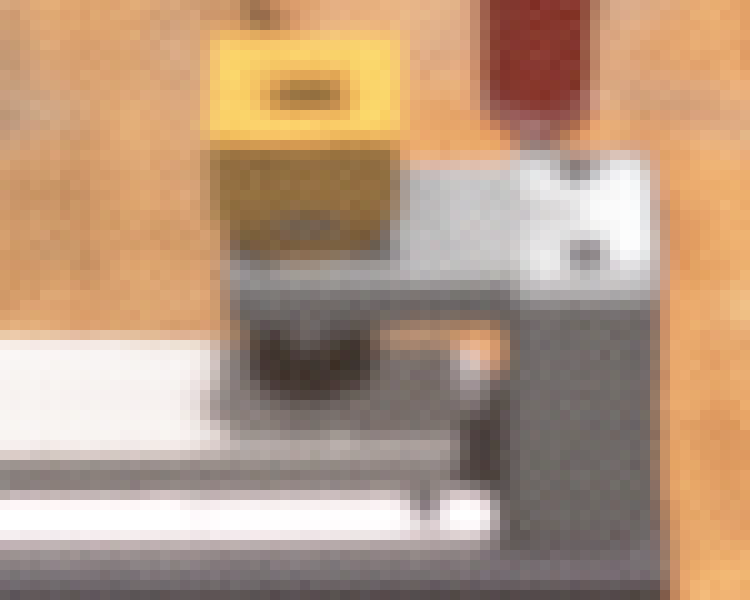

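Side view: the pad's lower rim is at about row 221.7, at z≈37, so the gap is roughly 7 mm ±1. That means about 9 mm in all, or roughly 4.7 rad. With tool yaw 1.655 at the grasp, joint 6 has about 5 rad to go from -2.2. Now the grasp.

Run:
```python
from h import *
go([508.7,-110.5,200],np.radians(4.8+90))
```

```text
pos [ 495.8 -221.1  318.4] tool axes x [0.379 0.925 0.001] y [-0.002  0.002 -1.   ] z [-0.925  0.379  0.003]
delta cm [10.72 11.85  2.96]
twist [-0.003 -0.472  0.001]
```

```bash
python3 -m handwheel '[{"delta_pos":[2.1,2.0,0.6],"twist":[0,-0.1,0],"jaw":1},{"delta_pos":[4.3,4.0,1.2],"twist":[0,-0.2,0],"jaw":1},{"delta_pos":[6.5,6.0,1.8],"twist":[0,-0.3,0],"jaw":1},{"delta_pos":[8.6,8.0,2.4],"twist":[0,-0.4,0],"jaw":1},{"delta_pos":[10.7,10.0,2.95],"twist":[0,-0.472,0],"jaw":1},{"delta_pos":[10.7,11.0,2.95],"twist":[0,-0.472,0],"jaw":1},{"delta_pos":[10.7,11.85,2.95],"twist":[0,-0.472,0],"jaw":1},{"delta_pos":[10.7,11.85,2.95],"twist":[0,-0.472,0],"jaw":1},{"delta_pos":[10.7,11.85,2.95],"twist":[0,-0.472,0],"jaw":1},{"delta_pos":[10.7,11.85,2.95],"twist":[0,-0.472,0],"jaw":1}]'
python3 - <<'E'
from h import *
go([508.7,-110.5,90],np.radians(4.8+90)); s=telemetry.sense(); print(s['eef_pos'],s['joints'],s['dq'].round(3))
d=cap('wrist','w2')
E
python3 fit.py w2 2>&1 | grep -E "handle|rack|head"
```

```text
time_s: 2.7
eef_pos: [508.7, -109.3, 202.7]
ee_rot: [-0.478, 0.479, 0.521, -0.521]
force: [0.4, 0.1, 0.5]
grip_width: 0.999
pos [ 508.7 -109.3  202.7] tool axes x [-0.085  0.996 -0.001] y [ 0.002 -0.001 -1.   ] z [-0.996 -0.085 -0.001]
delta cm [-0.11 11.27  0.02]
twist [ 0.001  0.001 -0.001]
[ 508.65337905 -109.33512747  202.6783282 ] [-4.37144223e-01  3.25508881e-01  1.55739598e+00 -5.47916956e-05
  1.25699357e+00 -2.09268666e+00] [-0.     0.001 -0.002  0.001 -0.002  0.001]
handle top 1583 c [ 508.6 -110.1] size [26.7 26.5] ang 3.7 z 136.6 px [261. 203.]
rack top 3242 c [ 508.6 -110.4] size [65.7 66.2] ang 4.8 z 31.5 px [262. 161.]
rack all 3451 c [ 508.5 -112. ] size [66.2 69.1] ang 4.7 z 31.4 px [262. 159.]
    rect(box(540,620,-410,-330,95,112),'head')
```

View pics/w2.png

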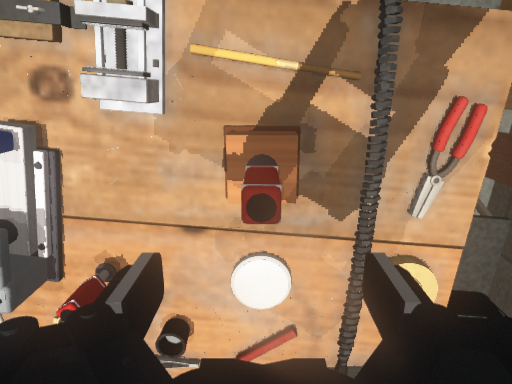

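The wrist view shows the driver centred at (261,203) with its flats square to the jaws. I'm going down and closing.

```bash
python3 -m handwheel '[{"delta_pos":[0,2.5,0],"twist":[0,0,0],"jaw":1},{"delta_pos":[0,5,0],"twist":[0,0,0],"jaw":1},{"delta_pos":[-0.1,7.5,0],"twist":[0,0,0],"jaw":1},{"delta_pos":[-0.1,10,0],"twist":[0,0,0],"jaw":1},{"delta_pos":[-0.1,11.2,0],"twist":[0,0,0],"jaw":1},{"delta_pos":[-0.1,11.2,0],"twist":[0,0,0],"jaw":1},{"delta_pos":[-0.1,11.2,0],"twist":[0,0,0],"jaw":0},{"delta_pos":[-0.1,11.2,0],"twist":[0,0,0],"jaw":0},{"delta_pos":[-0.1,11.2,0],"twist":[0,0,0],"jaw":0},{"delta_pos":[-0.1,11.2,0],"twist":[0,0,0],"jaw":0}]' 50
python3 -m handwheel '[{"delta_pos":[0,0,0],"twist":[0,0,0],"jaw":0},{"delta_pos":[0,0,0],"twist":[0,0,0],"jaw":0},{"delta_pos":[0,0,0],"twist":[0,0,0],"jaw":0},{"delta_pos":[0,-1,0],"twist":[0,0,0],"jaw":0},{"delta_pos":[0,-2.5,0],"twist":[0,0,0],"jaw":0},{"delta_pos":[0,-5,0],"twist":[0,0,0],"jaw":0},{"delta_pos":[0,-8,0],"twist":[0,0,0],"jaw":0},{"delta_pos":[0,-11,0],"twist":[0,0,0],"jaw":0},{"delta_pos":[0,-12,0],"twist":[0,0,0],"jaw":0},{"delta_pos":[0,-12,0],"twist":[0,0,0],"jaw":0}]'
python3 - <<'E'
from h import *
cap('wrist','w3'); cap('side','s3')
go([589.6,-355.9,200],np.radians(86.5)); print(telemetry.sense()['joints'])
E
```

```text
time_s: 3.58
eef_pos: [509.0, -109.8, 90.8]
ee_rot: [-0.477, 0.479, 0.521, -0.521]
force: [0.0, -0.5, 0.3]
grip_width: 0.455
time_s: 4.42
eef_pos: [509.3, -109.9, 212.3]
ee_rot: [-0.476, 0.48, 0.522, -0.521]
force: [0.2, -0.3, -1.8]
grip_width: 0.302
pos [ 508.  -109.4  208.7] tool axes x [-0.086  0.996  0.001] y [-0.001  0.001 -1.   ] z [-0.996 -0.086  0.001]
delta cm [-25.26   0.84  -6.01]
twist [-0.001  0.147  0.001]
[-4.37756576e-01  3.20512509e-01  1.54798444e+00 -7.24574014e-05
  1.27464505e+00 -2.09470485e+00]
```

View pics/w3.png

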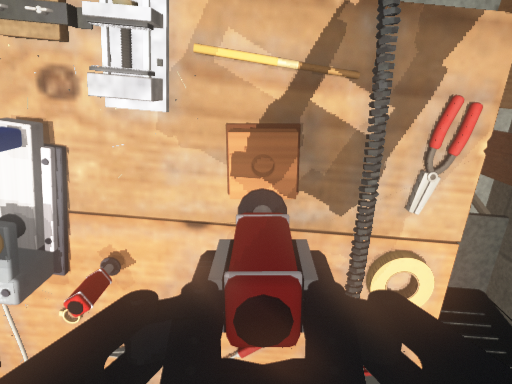

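View pics/s3.png

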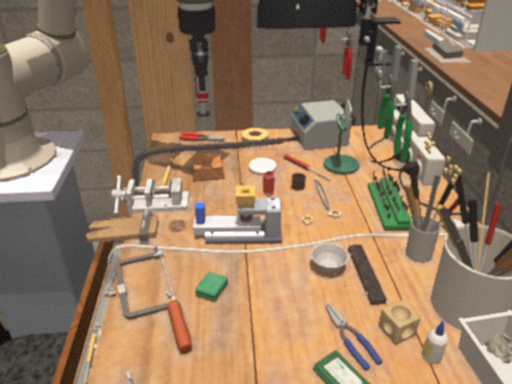

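Held upright, opening 0.302 (≈26 mm), and the rack bore is empty at (262,165). Measuring where the driver sits in the hand.

Run:
```python
from h import *
d=load('w3'); W=world(d); s=telemetry.sense(); T=rot(s['ee_rot']).as_matrix()
L=(W-s['eef_pos'])@T
m=(np.abs(L[...,0])<16)&(np.abs(L[...,2])<25)&(L[...,1]<-40)&(L[...,1]>-55)
p=L[m]; r=cv2.minAreaRect(p[:,[0,2]].astype(np.float32)); print('top in tool',len(p),r,np.median(p[:,1]))
hsv=cv2.cvtColor(d['frame'],cv2.COLOR_RGB2HSV)
m=(np.abs(L[...,0])<20)&(np.abs(L[...,2])<25)&(L[...,1]>30)&(L[...,1]<80)
p=L[m]; print('collar',len(p),p.min(0).round(1),p.max(0).round(1),np.median(p,0).round(1))
for v in range(188,222,3): print(v,L[v,262].round(1),W[v,262].round(1))
```

```text
top in tool 6606 ((0.3574542999267578, -0.3418703079223633), (31.846405029296875, 27.829883575439453), 2.2699575424194336) -49.27476003412753
collar 927 [-15.5  39.1  -1.4] [14.1 55.6 14. ] [-0.7 50.4  5.9]
188 [-0.7 54.1 13.7] [ 494.3 -111.2  154.6]
191 [-0.7 50.  13.1] [ 494.9 -111.1  158.7]
194 [-0.7 51.3 10.8] [ 497.2 -111.   157.4]
197 [-0.7 50.6  9.1] [ 498.9 -110.8  158.1]
200 [-0.7 50.4  7.3] [ 500.7 -110.7  158.3]
203 [-0.7 50.5  5.3] [ 502.7 -110.5  158.2]
206 [-0.7 47.4  4.5] [ 503.5 -110.4  161.3]
209 [-0.6 41.3  4.8] [ 503.2 -110.4  167.4]
212 [-0.5 17.5 11.9] [ 496.1 -110.8  191.2]
215 [-0.4 13.4 11.9] [ 496.2 -110.8  195.2]
218 [-0.4 10.2 11.6] [ 496.5 -110.8  198.5]
221 [-0.4  6.  11.7] [ 496.4 -110.8  202.7]
```

```bash
python3 - <<'E'
from h import *
go([535,-352.8,205],np.radians(86.5))
E
python3 -m handwheel '[{"delta_pos":[-3.5,0,-0.4],"twist":[0,0.02,0],"jaw":0},{"delta_pos":[-7,0,-0.7],"twist":[0,0.04,0],"jaw":0},{"delta_pos":[-10.5,0,-1.0],"twist":[0,0.06,0],"jaw":0},{"delta_pos":[-14,0.1,-1.0],"twist":[0,0.08,0],"jaw":0},{"delta_pos":[-17.5,0.1,-1.0],"twist":[0,0.1,0],"jaw":0},{"delta_pos":[-20.5,0.2,-0.9],"twist":[0,0.12,0],"jaw":0},{"delta_pos":[-23,0.3,-0.8],"twist":[0,0.14,0],"jaw":0},{"delta_pos":[-24.5,0.3,-0.6],"twist":[0,0.147,0],"jaw":0},{"delta_pos":[-24.5,0.3,-0.6],"twist":[0,0.147,0],"jaw":0},{"delta_pos":[-24.5,0.3,-0.6],"twist":[0,0.147,0],"jaw":0}]'
python3 - <<'E'
from h import *
cap('wrist','w4'); s=telemetry.sense();print(s['joints'],s['eef_pos'],s['dq'].round(3))
go([589.6,-355.9,190],np.radians(86.5))
E
python3 fit.py w4 2>&1| grep -E "head|tab|block"
```

```text
pos [ 508.  -109.4  208.7] tool axes x [-0.086  0.996  0.001] y [-0.001  0.001 -1.   ] z [-0.996 -0.086  0.001]
delta cm [-24.48   0.35  -0.6 ]
twist [-0.001  0.147  0.001]
time_s: 5.35
eef_pos: [534.9, -353.1, 204.3]
ee_rot: [0.517, -0.514, -0.484, 0.484]
force: [0.5, 0.3, -1.5]
grip_width: 0.302
[-7.64854620e-01  5.93663808e-01  1.14489180e+00  2.40338502e-04
  1.40616932e+00 -2.27504820e+00] [ 535.19944676 -352.36969707  204.97955895] [ 0.017 -0.021 -0.     0.001  0.002 -0.001]
pos [ 535.2 -352.4  205. ] tool axes x [0.061 0.998 0.002] y [-0.002  0.002 -1.   ] z [-0.998  0.061  0.002]
delta cm [-0.03  1.49 -5.45]
twist [-0.002  0.     0.002]
```

View pics/w4.png

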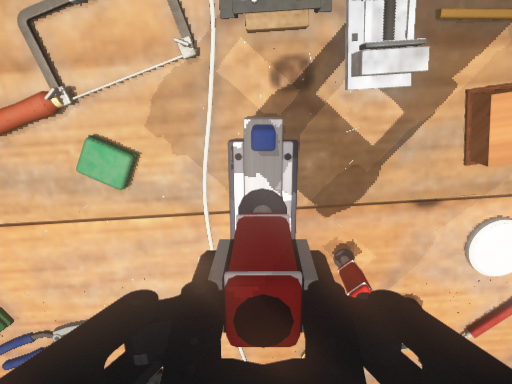

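```bash
python3 -m handwheel '[{"delta_pos":[0,0.2,-1.5],"twist":[0,0,0],"jaw":0},{"delta_pos":[0,0.4,-3],"twist":[0,0,0],"jaw":0},{"delta_pos":[0,0.6,-4.5],"twist":[0,0,0],"jaw":0},{"delta_pos":[0,0.8,-5.5],"twist":[0,0,0],"jaw":0},{"delta_pos":[0,1.0,-5.5],"twist":[0,0,0],"jaw":0},{"delta_pos":[0,1.2,-5.5],"twist":[0,0,0],"jaw":0},{"delta_pos":[0,1.4,-5.5],"twist":[0,0,0],"jaw":0},{"delta_pos":[0,1.5,-5.5],"twist":[0,0,0],"jaw":0},{"delta_pos":[0,1.5,-5.5],"twist":[0,0,0],"jaw":0},{"delta_pos":[0,1.5,-5.5],"twist":[0,0,0],"jaw":0}]'
python3 - <<'E'
from h import *
cap('side','s5'); cap('scene','c5'); s=telemetry.sense();print(s['joints'],s['eef_pos'],s['force'])
go([589.9,-355.7,162],np.radians(86.5))
f=load('s5')['frame'][:,:,::-1];g=load('c5')['frame'][:,:,::-1]
cv2.imwrite('pics/a5.png',np.hstack([cv2.resize(f[120:240,200:300],(400,480),interpolation=cv2.INTER_CUBIC),cv2.resize(g[130:250,220:320],(400,480),interpolation=cv2.INTER_CUBIC)]))
E
```

```text
time_s: 6.23
eef_pos: [590.1, -356.5, 192.0]
ee_rot: [-0.515, 0.515, 0.485, -0.485]
force: [-0.3, 0.8, -0.6]
grip_width: 0.301
[-7.12864386e-01  7.19412761e-01  9.65777481e-01 -1.36050238e-05
  1.45605383e+00 -2.22267463e+00] [ 590.28313608 -356.58104769  192.01986801] [-0.13676511  0.40757749 -1.2645739 ]
pos [ 590.3 -356.6  192. ] tool axes x [ 0.061  0.998 -0.   ] y [ 0. -0. -1.] z [-0.998  0.061 -0.   ]
delta cm [0.09 3.   0.04]
twist [ 0.  0. -0.]
```

View pics/a5.png

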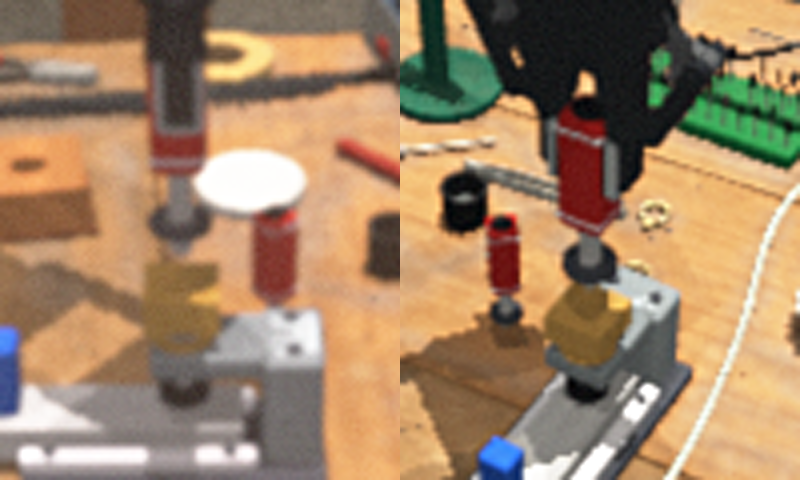

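Both views show the bit over the head, in line. I'll lower it in small steps, with a +0.05 shift in tool x.

```bash
python3 -m handwheel '[{"delta_pos":[0.05,0.5,0],"twist":[0,0,0],"jaw":0},{"delta_pos":[0.08,1.0,0.04],"twist":[0,0,0],"jaw":0},{"delta_pos":[0.08,1.3,0.04],"twist":[0,0,0],"jaw":0},{"delta_pos":[0.08,1.6,0.04],"twist":[0,0,0],"jaw":0},{"delta_pos":[0.08,1.8,0.04],"twist":[0,0,0],"jaw":0},{"delta_pos":[0.08,2.0,0.04],"twist":[0,0,0],"jaw":0},{"delta_pos":[0.08,2.2,0.04],"twist":[0,0,0],"jaw":0},{"delta_pos":[0.08,2.4,0.04],"twist":[0,0,0],"jaw":0},{"delta_pos":[0.08,2.4,0.04],"twist":[0,0,0],"jaw":0},{"delta_pos":[0.08,2.4,0.04],"twist":[0,0,0],"jaw":0}]'
python3 -c "
from h import *
s=telemetry.sense();print(s['eef_pos'],s['force'],s['wrist_torque'])"
```

```text
time_s: 7.17
eef_pos: [590.1, -355.7, 167.6]
ee_rot: [0.515, -0.515, -0.485, 0.485]
force: [1.4, 0.5, -1.0]
grip_width: 0.299
[ 590.08125049 -355.65235018  167.64455544] [ 1.43655134  0.50457415 -0.99516304] [-0.00143913 -0.00072836 -0.00572154]
```

```bash
python3 -m handwheel '[{"delta_pos":[0,0.1,0],"twist":[0,0,0],"jaw":0},{"delta_pos":[0,0.2,0],"twist":[0,0,0],"jaw":0},{"delta_pos":[0,0.3,0],"twist":[0,0,0],"jaw":0},{"delta_pos":[0,0.4,0],"twist":[0,0,0],"jaw":0},{"delta_pos":[0,0.5,0],"twist":[0,0,0],"jaw":0},{"delta_pos":[0,0.55,0],"twist":[0,0,0],"jaw":0},{"delta_pos":[0,0.6,0],"twist":[0,0,0],"jaw":0},{"delta_pos":[0,0.6,0],"twist":[0,0,0],"jaw":0},{"delta_pos":[0,0.6,0],"twist":[0,0,0],"jaw":0},{"delta_pos":[0,0.6,0],"twist":[0,0,0],"jaw":0}]'
python3 - <<'E'
from h import *
cap('side','s6'); cap('scene','c6'); s=telemetry.sense();print(s['joints'],s['eef_pos'],s['force'],s['wrist_torque'])
f=load('s6')['frame'][:,:,::-1];g=load('c6')['frame'][:,:,::-1]
cv2.imwrite('pics/a6.png',np.hstack([cv2.resize(f[120:240,200:300],(400,480),interpolation=cv2.INTER_CUBIC),cv2.resize(g[130:250,220:320],(400,480),interpolation=cv2.INTER_CUBIC)]))
E
```

```text
time_s: 8.0
eef_pos: [590.1, -355.7, 161.8]
ee_rot: [-0.515, 0.515, 0.485, -0.485]
force: [0.0, 0.4, -0.3]
grip_width: 0.299
[-7.12022320e-01  7.36854074e-01  1.01330858e+00 -2.00451996e-06
  1.39134749e+00 -2.22205149e+00] [ 590.10099465 -355.66381094  161.75252112] [ 0.92308934  0.11223421 -1.58817031] [ 0.06527248 -0.02038811  0.02632174]
```

View pics/a6.png

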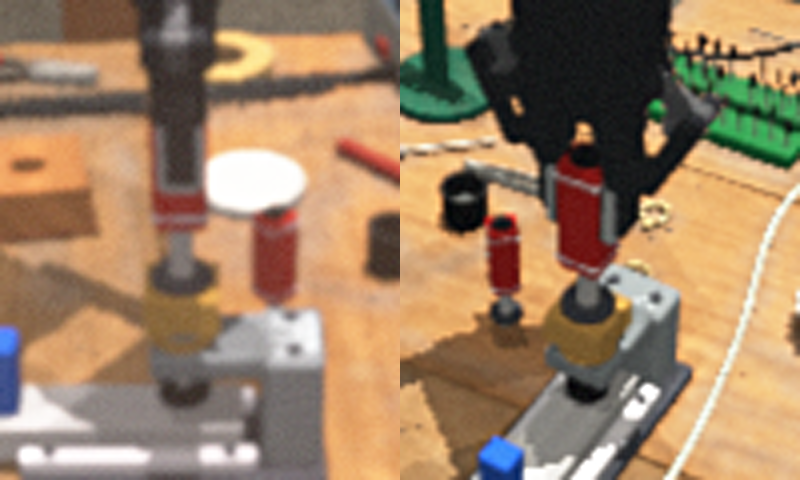

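Bit seated, with the collar about on the head. Turning clockwise and following the screw down at 1.9 mm/rad.

```bash
R='x'; python3 -m handwheel '[{"delta_pos":[0,0.07,0],"twist":[0,0.12,0],"jaw":0},{"delta_pos":[0,0.1,0],"twist":[0,0.24,0],"jaw":0},{"delta_pos":[0,0.12,0],"twist":[0,0.36,0],"jaw":0},{"delta_pos":[0,0.14,0],"twist":[0,0.48,0],"jaw":0},{"delta_pos":[0,0.17,0],"twist":[0,0.6,0],"jaw":0},{"delta_pos":[0,0.19,0],"twist":[0,0.72,0],"jaw":0},{"delta_pos":[0,0.21,0],"twist":[0,0.84,0],"jaw":0},{"delta_pos":[0,0.23,0],"twist":[0,0.96,0],"jaw":0},{"delta_pos":[0,0.26,0],"twist":[0,1.08,0],"jaw":0},{"delta_pos":[0,0.28,0],"twist":[0,1.2,0],"jaw":0}]'
python3 -c "
from h import *
s=telemetry.sense();print(s['joints'],s['eef_pos'],s['force'],s['wrist_torque'])"
```

```text
time_s: 8.93
eef_pos: [589.9, -356.5, 159.2]
ee_rot: [-0.698, 0.7, 0.107, -0.107]
force: [-1.1, -2.1, -1.3]
grip_width: 0.299
[-0.71260093  0.73871854  1.01673022 -0.00149619  1.38510369 -1.01625957] [ 589.85200485 -356.46342513  159.17329332] [-1.07315117 -2.06772916 -1.28677594] [-0.62417347  0.31614582  0.11174366]
```

```bash
python3 -m handwheel '[{"delta_pos":[0,0.02,0],"twist":[0,0.12,0],"jaw":0},{"delta_pos":[0,0.05,0],"twist":[0,0.24,0],"jaw":0},{"delta_pos":[0,0.07,0],"twist":[0,0.36,0],"jaw":0},{"delta_pos":[0,0.09,0],"twist":[0,0.48,0],"jaw":0},{"delta_pos":[0,0.11,0],"twist":[0,0.6,0],"jaw":0},{"delta_pos":[0,0.14,0],"twist":[0,0.72,0],"jaw":0},{"delta_pos":[0,0.16,0],"twist":[0,0.84,0],"jaw":0},{"delta_pos":[0,0.18,0],"twist":[0,0.96,0],"jaw":0},{"delta_pos":[0,0.21,0],"twist":[0,1.08,0],"jaw":0},{"delta_pos":[0,0.23,0],"twist":[0,1.2,0],"jaw":0}]'
python3 -c "
from h import *
s=telemetry.sense();print(s['joints'],s['eef_pos'],s['force'],s['wrist_torque'])"
python3 -m handwheel '[{"delta_pos":[0,0.02,0],"twist":[0,0.12,0],"jaw":0},{"delta_pos":[0,0.05,0],"twist":[0,0.24,0],"jaw":0},{"delta_pos":[0,0.07,0],"twist":[0,0.36,0],"jaw":0},{"delta_pos":[0,0.09,0],"twist":[0,0.48,0],"jaw":0},{"delta_pos":[0,0.11,0],"twist":[0,0.6,0],"jaw":0},{"delta_pos":[0,0.14,0],"twist":[0,0.72,0],"jaw":0},{"delta_pos":[0,0.16,0],"twist":[0,0.84,0],"jaw":0},{"delta_pos":[0,0.18,0],"twist":[0,0.96,0],"jaw":0},{"delta_pos":[0,0.21,0],"twist":[0,1.08,0],"jaw":0},{"delta_pos":[0,0.23,0],"twist":[0,1.2,0],"jaw":0}]'
python3 - <<'E'
from h import *
cap('side','s7'); s=telemetry.sense();print(s['joints'],s['eef_pos'],s['force'],s['wrist_torque'])
f=load('s7')['frame'][:,:,::-1]; W=world(load('s7'))
cv2.imwrite('pics/a7.png',cv2.resize(f[162:242,215:290],None,fx=7,fy=7,interpolation=cv2.INTER_NEAREST))
for u in (243,245,247): print(u,[(v,W[v,u].round(0).tolist()) for v in range(214,228)])
E
```

```text
time_s: 9.77
eef_pos: [589.2, -356.6, 156.9]
ee_rot: [-0.636, 0.638, -0.307, 0.306]
force: [-4.3, -2.7, 1.3]
grip_width: 0.3
[-0.71302454  0.74015256  1.02019773 -0.0025266   1.38168762  0.18375192] [ 589.18086731 -356.60475789  156.87076917] [-4.29940957 -2.71742061  1.25912625] [-0.61717525  1.04752512  0.07640026]
time_s: 10.6
eef_pos: [588.9, -356.0, 154.5]
ee_rot: [0.352, -0.354, 0.613, -0.612]
force: [-7.1, 0.3, 2.1]
grip_width: 0.305
[-0.71277348  0.74161232  1.02382789 -0.00214223  1.37849764  1.39167352] [ 588.88462315 -355.99556159  154.49066574] [-6.16120479  0.00911656  1.47140015] [-0.08442417  1.47119723  0.04865425]
243 [(214, [585.0, -375.0, 63.0]), (215, [585.0, -355.0, 46.0]), (216, [585.0, -357.0, 46.0]), (217, [585.0, -352.0, 40.0]), (218, [585.0, -352.0, 37.0]), (219, [585.0, -359.0, 40.0]), (220, [585.0, -364.0, 41.0]), (221, [585.0, -363.0, 38.0]), (222, [585.0, -364.0, 36.0]), (223, [584.0, -367.0, 36.0]), (224, [584.0, -364.0, 31.0]), (225, [584.0, -369.0, 33.0]), (226, [584.0, -370.0, 31.0]), (227, [584.0, -369.0, 28.0])]
245 [(214, [589.0, -372.0, 61.0]), (215, [589.0, -358.0, 49.0]), (216, [589.0, -358.0, 46.0]), (217, [589.0, -360.0, 45.0]), (218, [589.0, -358.0, 41.0]), (219, [589.0, -360.0, 40.0]), (220, [589.0, -364.0, 41.0]), (221, [588.0, -365.0, 39.0]), (222, [588.0, -368.0, 39.0]), (223, [588.0, -366.0, 35.0]), (224, [588.0, -367.0, 34.0]), (225, [588.0, -368.0, 31.0]), (226, [588.0, -372.0, 32.0]), (227, [588.0, -372.0, 30.0])]
247 [(214, [592.0, -373.0, 61.0]), (215, [593.0, -357.0, 47.0]), (216, [593.0, -359.0, 47.0]), (217, [593.0, -353.0, 39.0]), (218, [593.0, -356.0, 40.0]), (219, [593.0, -357.0, 38.0]), (220, [593.0, -362.0, 39.0]), (221, [592.0, -368.0, 41.0]), (222, [592.0, -368.0, 39.0]), (223, [592.0, -365.0, 34.0]), (224, [592.0, -363.0, 30.0]), (225, [592.0, -370.0, 33.0]), (226, [592.0, -371.0, 31.0]), (227, [592.0, -371.0, 29.0])]
```

View pics/a7.png

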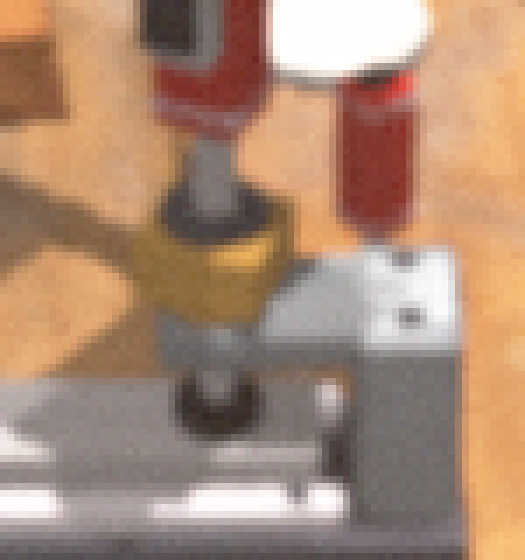

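Pad rim is now at row ≈224, so the gap is about 1–2 mm, and 3.6 rad has been turned. Another 1.2 rad, easing the sideways load as well.

```bash
python3 -m handwheel '[{"delta_pos":[0.02,0.02,-0.04],"twist":[0,0.12,0],"jaw":0},{"delta_pos":[0.05,0.05,-0.08],"twist":[0,0.24,0],"jaw":0},{"delta_pos":[0.05,0.07,-0.08],"twist":[0,0.36,0],"jaw":0},{"delta_pos":[0.05,0.09,-0.08],"twist":[0,0.48,0],"jaw":0},{"delta_pos":[0.05,0.11,-0.08],"twist":[0,0.6,0],"jaw":0},{"delta_pos":[0.05,0.14,-0.08],"twist":[0,0.72,0],"jaw":0},{"delta_pos":[0.05,0.16,-0.08],"twist":[0,0.84,0],"jaw":0},{"delta_pos":[0.05,0.18,-0.08],"twist":[0,0.96,0],"jaw":0},{"delta_pos":[0.05,0.21,-0.08],"twist":[0,1.08,0],"jaw":0},{"delta_pos":[0.05,0.23,-0.08],"twist":[0,1.2,0],"jaw":0}]'
python3 - <<'E'
from h import *
cap('side','s8'); s=telemetry.sense();print(s['joints'],s['eef_pos'],s['force'],s['wrist_torque'])
f=load('s8')['frame'][:,:,::-1]; W=world(load('s8'))
cv2.imwrite('pics/a8.png',cv2.resize(f[162:242,215:290],None,fx=7,fy=7,interpolation=cv2.INTER_NEAREST))
E
```

```text
time_s: 11.48
eef_pos: [589.0, -355.3, 152.3]
ee_rot: [-0.055, 0.054, 0.705, -0.705]
force: [-1.7, 2.3, 1.2]
grip_width: 0.298
[-7.12770123e-01  7.41440610e-01  1.02990576e+00  1.43661490e-04
  1.37121904e+00  2.58989623e+00] [ 588.96377509 -355.30387782  152.28363727] [-2.29978205  1.00472094  1.05498801] [0.45613641 0.45511964 0.02252821]
```

View pics/a8.png

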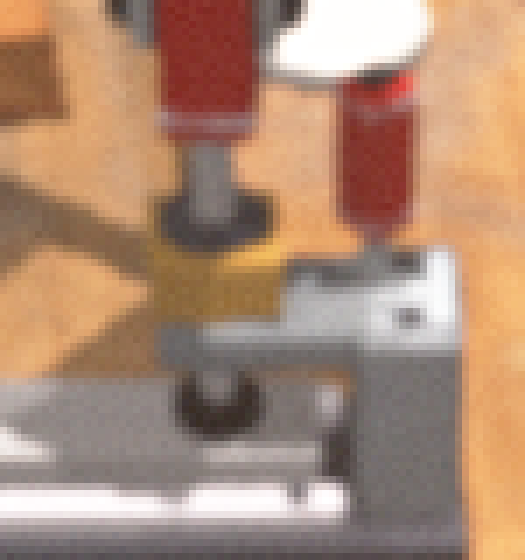

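Run:
```python
from h import *
for t in ('side0','s6','s7','s8'):
    g=load(t)['frame'].astype(float).mean(2)[:,243:249].mean(1); print(t,[f'{v}:{g[v]:.0f}' for v in range(211,230)])
    Z=world(load(t))[:,242:250,2]; print('  z',[f'{v}:{np.nanmedian(Z[v]):.1f}' for v in range(214,229)])
    P=[]
```

```text
side0 ['211:121', '212:109', '213:103', '214:97', '215:90', '216:75', '217:62', '218:55', '219:56', '220:59', '221:72', '222:96', '223:112', '224:117', '225:141', '226:170', '227:166', '228:141', '229:127']
  z ['214:62.3', '215:45.9', '216:45.8', '217:45.7', '218:45.5', '219:44.3', '220:41.7', '221:39.4', '222:31.9', '223:32.1', '224:32.6', '225:32.1', '226:32.3', '227:29.4', '228:27.3']
s6 ['211:103', '212:100', '213:97', '214:96', '215:88', '216:73', '217:59', '218:51', '219:50', '220:52', '221:71', '222:97', '223:113', '224:116', '225:120', '226:128', '227:129', '228:124', '229:122']
  z ['214:62.1', '215:46.4', '216:45.6', '217:45.4', '218:45.0', '219:44.6', '220:42.4', '221:39.7', '222:31.5', '223:32.3', '224:32.3', '225:32.3', '226:31.5', '227:29.6', '228:27.2']
s7 ['211:116', '212:108', '213:102', '214:100', '215:106', '216:106', '217:103', '218:90', '219:72', '220:57', '221:48', '222:51', '223:58', '224:86', '225:130', '226:161', '227:158', '228:138', '229:127']
  z ['214:62.3', '215:46.9', '216:45.7', '217:40.5', '218:39.7', '219:39.8', '220:40.2', '221:39.4', '222:37.0', '223:34.8', '224:31.1', '225:32.6', '226:31.6', '227:29.0', '228:27.2']
s8 ['211:121', '212:109', '213:102', '214:101', '215:105', '216:109', '217:105', '218:93', '219:75', '220:56', '221:51', '222:48', '223:59', '224:87', '225:135', '226:168', '227:166', '228:142', '229:130']
  z ['214:62.3', '215:46.6', '216:44.7', '217:42.0', '218:40.1', '219:39.2', '220:39.4', '221:38.8', '222:36.6', '223:34.8', '224:32.5', '225:32.2', '226:32.2', '227:29.3', '228:27.0']
```

The pad is in the same place in the last two views (rim at row ≈224). Pad travel was about 6.4 mm against about 9.1 mm of screw travel, so I estimate 2.7 mm of compression, or about 5 N. I'll let go of the driver in the screw and measure the drag at the blue tab.

```bash
python3 -m handwheel '[{"delta_pos":[0,0,0],"twist":[0,0,0],"jaw":0.7},{"delta_pos":[0,0,0],"twist":[0,0,0],"jaw":0.7},{"delta_pos":[0,0,0],"twist":[0,0,0],"jaw":0.7},{"delta_pos":[0,0,0],"twist":[0,0,0],"jaw":0.7},{"delta_pos":[0,-1.5,0],"twist":[0,0,0],"jaw":0.7},{"delta_pos":[0,-3.5,0],"twist":[0,0,0],"jaw":0.7},{"delta_pos":[0,-5.5,0],"twist":[0,0,0],"jaw":0.7},{"delta_pos":[0,-7.5,0],"twist":[0,0,0],"jaw":0.7},{"delta_pos":[0,-7.5,0],"twist":[0,0,0],"jaw":0.7},{"delta_pos":[0,-7.5,0],"twist":[0,0,0],"jaw":0.7}]'
python3 - <<'E'
from h import *
cap('side','s9'); cap('scene','c9');s=telemetry.sense();print(s['joints'],s['eef_pos'],s['force'],s['wrist_torque'])
f=load('s9')['frame'][:,:,::-1];g=load('c9')['frame'][:,:,::-1]
cv2.imwrite('pics/a9.png',np.hstack([cv2.resize(f[90:240,190:290],(400,600),interpolation=cv2.INTER_CUBIC),cv2.resize(g[110:260,220:320],(400,600),interpolation=cv2.INTER_CUBIC)]))
go([500.8,-350.3,175],np.radians(-3.5-180))
E
python3 fit.py s9 | grep -E "tab|block"; python3 fit.py c9| grep -E "tab|block"
```

```text
time_s: 12.37
eef_pos: [589.4, -355.9, 227.8]
ee_rot: [0.051, -0.053, -0.705, 0.706]
force: [-0.0, -0.5, -1.1]
grip_width: 0.702
[-7.13025619e-01  7.00620972e-01  9.12576547e-01 -9.81654198e-06
  1.53026182e+00  2.57641177e+00] [ 588.8791979  -355.5105612   225.69966667] [-0.10844113 -0.56444547 -0.46668066] [ 0.01809759 -0.00491117  0.02244646]
pos [ 588.9 -355.5  225.7] tool axes x [-0.989  0.147  0.002] y [-0.001  0.001 -1.   ] z [-0.147 -0.989 -0.001]
delta cm [8.78 5.08 0.79]
twist [ 0.001 -0.087  0.002]Traceback (most recent call last):
  File "fit.py", line 9, in <module>
    rect(box(470,550,-160,-80,128,150),'handle top')
    ~~~~^^^^^^^^^^^^^^^^^^^^^^^^^^^^^^^^^^^^^^^^^^^^
  File "fit.py", line 6, in rect
    nl,lab,st,c=cv2.connectedComponentsWithStats(m.astype(np.uint8)); i=1+np.argmax(st[1:,4]); p=W[lab==i]
                                                                          ~~~~~~~~~^^^^^^^^^^
    return _wrapfunc(a, 'argmax', axis=axis, out=out, **kwds)
    return bound(*args, **kwds)
ValueError: attempt to get argmax of an empty sequence
Traceback (most recent call last):
  File "fit.py", line 9, in <module>
    rect(box(470,550,-160,-80,128,150),'handle top')
    ~~~~^^^^^^^^^^^^^^^^^^^^^^^^^^^^^^^^^^^^^^^^^^^^
  File "fit.py", line 6, in rect
    nl,lab,st,c=cv2.connectedComponentsWithStats(m.astype(np.uint8)); i=1+np.argmax(st[1:,4]); p=W[lab==i]
                                                                          ~~~~~~~~~^^^^^^^^^^
ValueError: attempt to get argmax of an empty sequence
```

View pics/a9.png

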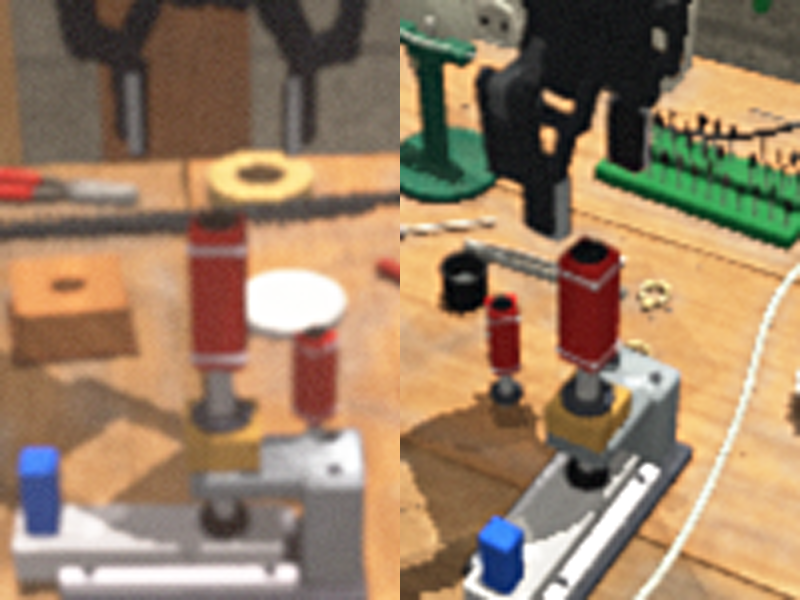

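```bash
python3 -m handwheel '[{"delta_pos":[3,0,0.2],"twist":[0,-0.03,0],"jaw":0.6},{"delta_pos":[6,0,0.4],"twist":[0,-0.06,0],"jaw":0.6},{"delta_pos":[8.78,1,0.79],"twist":[0,-0.087,0],"jaw":0.6},{"delta_pos":[8.78,4,0.79],"twist":[0,-0.087,0],"jaw":0.6},{"delta_pos":[8.78,7.5,0.79],"twist":[0,-0.087,0],"jaw":0.6},{"delta_pos":[8.78,11,0.79],"twist":[0,-0.087,0],"jaw":0.6},{"delta_pos":[8.78,13,0.79],"twist":[0,-0.087,0],"jaw":0.6},{"delta_pos":[8.78,13,0.79],"twist":[0,-0.087,0],"jaw":0.6},{"delta_pos":[8.78,13,0.79],"twist":[0,-0.087,0],"jaw":0.6},{"delta_pos":[8.78,13,0.79],"twist":[0,-0.087,0],"jaw":0.6}]' 20
python3 - <<'E'
from h import *
cap('side','s10'); cap('wrist','w10');s=telemetry.sense();print(s['joints'],s['eef_pos'],s['force'])
go([500.8,-350.3,43],np.radians(-3.5-180))
W=world(load('w10'));m=(W[...,2]>62)&(W[...,2]<76)&(abs(W[...,0]-500)<30)&(abs(W[...,1]+350)<30)
r=cv2.minAreaRect(W[m][:,:2].astype(np.float32));print(r)
f=load('s10')['frame'][:,:,::-1];g=load('w10')['frame'][:,:,::-1]
cv2.imwrite('pics/a10.png',np.hstack([cv2.resize(f[120:240,180:280],(400,480),interpolation=cv2.INTER_CUBIC),cv2.resize(g,(400,300))[[*range(300)]+[0]*180]]))
E
```

```text
time_s: 13.3
eef_pos: [501.6, -351.0, 98.4]
ee_rot: [0.021, -0.022, -0.706, 0.707]
force: [-0.3, -0.0, -0.5]
grip_width: 0.599
[-8.01648886e-01  6.24614633e-01  1.38230296e+00 -3.35552022e-05
  1.13170585e+00  2.40123367e+00] [ 501.73137615 -351.1080633    98.7675698 ] [-0.31133933  0.0281068  -0.26571719]
pos [ 501.7 -351.1   98.8] tool axes x [-0.998  0.061 -0.002] y [ 0.002 -0.002 -1.   ] z [-0.061 -0.998  0.002]
delta cm [ 0.11  5.58 -0.09]
twist [-0.002 -0.    -0.002]
((501.2671203613281, -350.50244140625), (19.562625885009766, 17.73350715637207), 86.15081787109375)
```

View pics/a10.png

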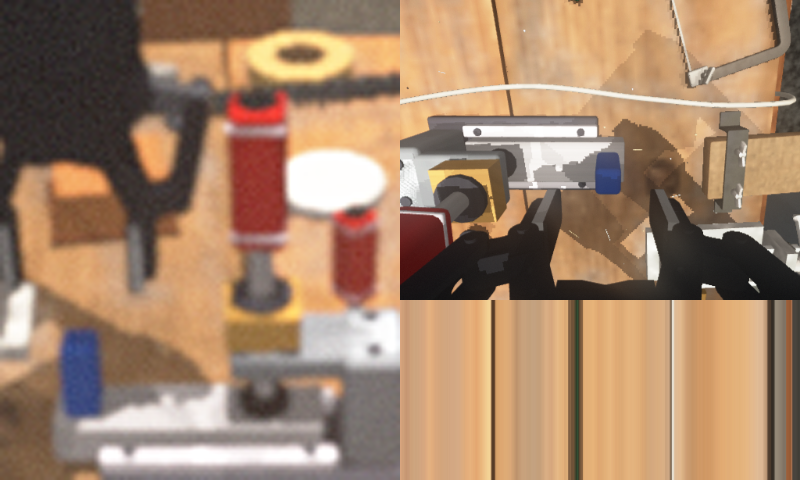

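```bash
python3 -m handwheel '[{"delta_pos":[0.05,1.5,0],"twist":[0,0,0],"jaw":0.6},{"delta_pos":[0.05,3,-0.05],"twist":[0,0,0],"jaw":0.6},{"delta_pos":[0.05,4.5,-0.05],"twist":[0,0,0],"jaw":0.6},{"delta_pos":[0.05,5.5,-0.05],"twist":[0,0,0],"jaw":0.6},{"delta_pos":[0.05,5.5,-0.05],"twist":[0,0,0],"jaw":0.3},{"delta_pos":[0.05,5.5,-0.05],"twist":[0,0,0],"jaw":0.1},{"delta_pos":[0.05,5.5,-0.05],"twist":[0,0,0],"jaw":0.1},{"delta_pos":[0.05,5.5,-0.05],"twist":[0,0,0],"jaw":0.1},{"delta_pos":[0.05,5.5,-0.05],"twist":[0,0,0],"jaw":0.1},{"delta_pos":[0.05,5.5,-0.05],"twist":[0,0,0],"jaw":0.1}]' 20
python3 -c "
from h import *
s=telemetry.sense();print(s['joints'],s['eef_pos'],s['force'])"
python3 -m handwheel '[{"delta_pos":[0.04,0,0],"twist":[0,0,0],"jaw":0.1},{"delta_pos":[0.08,0,0],"twist":[0,0,0],"jaw":0.1},{"delta_pos":[0.12,0,0],"twist":[0,0,0],"jaw":0.1},{"delta_pos":[0.16,0,0],"twist":[0,0,0],"jaw":0.1},{"delta_pos":[0.2,0,0],"twist":[0,0,0],"jaw":0.1},{"delta_pos":[0.24,0,0],"twist":[0,0,0],"jaw":0.1},{"delta_pos":[0.28,0,0],"twist":[0,0,0],"jaw":0.1},{"delta_pos":[0.32,0,0],"twist":[0,0,0],"jaw":0.1},{"delta_pos":[0.36,0,0],"twist":[0,0,0],"jaw":0.1},{"delta_pos":[0.4,0,0],"twist":[0,0,0],"jaw":0.1}]' 20
python3 -c "
from h import *
s=telemetry.sense();print(s['joints'],s['eef_pos'],s['force'],s['dq'])"
```

```text
time_s: 14.23
eef_pos: [500.9, -350.5, 43.3]
ee_rot: [0.021, -0.022, -0.706, 0.707]
force: [-4.1, -0.6, 6.3]
grip_width: 0.206
[-8.01774970e-01  6.93747726e-01  1.42440532e+00 -3.42204738e-04
  1.02178211e+00  2.40135012e+00] [ 500.91409165 -350.4685818    43.27691509] [-4.10153002 -0.55556982  6.26528419]
time_s: 15.07
eef_pos: [498.7, -350.4, 43.2]
ee_rot: [0.02, -0.024, -0.706, 0.708]
force: [9.3, -1.8, 2.3]
grip_width: 0.211
[-8.05224110e-01  6.88232459e-01  1.43488483e+00  2.06206371e-03
  1.01280129e+00  2.39680927e+00] [ 498.66721645 -350.36522534   43.24246515] [ 9.34390528 -1.78616452  2.25834059] [-0.00621081 -0.00665579  0.01432755 -0.00063668 -0.00749401 -0.00546775]
```

```bash
cat > rd.py <<'E'
from h import *
s=telemetry.sense();print('J6',s['joints'][5].round(3),s['eef_pos'].round(1),'F',s['force'].round(2),'M',s['wrist_torque'].round(2))
E
python3 -m handwheel '[{"delta_pos":[0.04,0,0],"twist":[0,0,0],"jaw":0.1},{"delta_pos":[0.08,0,0],"twist":[0,0,0],"jaw":0.1},{"delta_pos":[0.12,0,0],"twist":[0,0,0],"jaw":0.1},{"delta_pos":[0.16,0,0],"twist":[0,0,0],"jaw":0.1},{"delta_pos":[0.2,0,0],"twist":[0,0,0],"jaw":0.1},{"delta_pos":[0.24,0,0],"twist":[0,0,0],"jaw":0.1},{"delta_pos":[0.28,0,0],"twist":[0,0,0],"jaw":0.1},{"delta_pos":[0.32,0,0],"twist":[0,0,0],"jaw":0.1},{"delta_pos":[0.36,0,0],"twist":[0,0,0],"jaw":0.1},{"delta_pos":[0.4,0,0],"twist":[0,0,0],"jaw":0.1}]' 20; python3 rd.py
python3 -m handwheel '[{"delta_pos":[0.04,0,0],"twist":[0,0,0],"jaw":0.1},{"delta_pos":[0.08,0,0],"twist":[0,0,0],"jaw":0.1},{"delta_pos":[0.12,0,0],"twist":[0,0,0],"jaw":0.1},{"delta_pos":[0.16,0,0],"twist":[0,0,0],"jaw":0.1},{"delta_pos":[0.2,0,0],"twist":[0,0,0],"jaw":0.1},{"delta_pos":[0.24,0,0],"twist":[0,0,0],"jaw":0.1},{"delta_pos":[0.24,0,0],"twist":[0,0,0],"jaw":0.1},{"delta_pos":[0.24,0,0],"twist":[0,0,0],"jaw":0.1},{"delta_pos":[0.24,0,0],"twist":[0,0,0],"jaw":0.1},{"delta_pos":[0.24,0,0],"twist":[0,0,0],"jaw":0.1}]' 20; python3 rd.py
```

```text
time_s: 15.9
eef_pos: [494.7, -350.1, 43.2]
ee_rot: [0.02, -0.024, -0.706, 0.708]
force: [9.0, -1.1, 2.1]
grip_width: 0.209
J6 2.392 [ 494.7 -350.1   43.2] F [ 8.98 -1.11  2.13] M [-0.05 -1.31  0.  ]
time_s: 16.73
eef_pos: [492.2, -350.0, 43.2]
ee_rot: [0.02, -0.024, -0.706, 0.708]
force: [8.5, -1.3, 3.1]
grip_width: 0.209
J6 2.389 [ 492.2 -350.    43.2] F [ 8.47 -1.28  3.1 ] M [ 0.02 -1.24  0.01]
```

```bash
python3 -m handwheel '[{"delta_pos":[-0.06,-0.03,0],"twist":[0,0,0],"jaw":0.1},{"delta_pos":[-0.12,-0.03,0],"twist":[0,0,0],"jaw":0.1},{"delta_pos":[-0.18,-0.03,0],"twist":[0,0,0],"jaw":0.1},{"delta_pos":[-0.24,-0.03,0],"twist":[0,0,0],"jaw":0.1},{"delta_pos":[-0.3,-0.03,0],"twist":[0,0,0],"jaw":0.1},{"delta_pos":[-0.36,-0.03,0],"twist":[0,0,0],"jaw":0.1},{"delta_pos":[-0.42,-0.03,0],"twist":[0,0,0],"jaw":0.1},{"delta_pos":[-0.48,-0.03,0],"twist":[0,0,0],"jaw":0.1},{"delta_pos":[-0.54,-0.03,0],"twist":[0,0,0],"jaw":0.1},{"delta_pos":[-0.6,-0.03,0],"twist":[0,0,0],"jaw":0.1}]' 20; python3 rd.py
python3 -m handwheel '[{"delta_pos":[-0.04,0,0],"twist":[0,0,0],"jaw":0.1},{"delta_pos":[-0.08,0,0],"twist":[0,0,0],"jaw":0.1},{"delta_pos":[-0.12,0,0],"twist":[0,0,0],"jaw":0.1},{"delta_pos":[-0.16,0,0],"twist":[0,0,0],"jaw":0.1},{"delta_pos":[-0.2,0,0],"twist":[0,0,0],"jaw":0.1},{"delta_pos":[-0.2,0,0],"twist":[0,0,0],"jaw":0.1},{"delta_pos":[-0.2,0,0],"twist":[0,0,0],"jaw":0.1},{"delta_pos":[-0.2,0,0],"twist":[0,0,0],"jaw":0.6},{"delta_pos":[-0.2,0,0],"twist":[0,0,0],"jaw":0.6},{"delta_pos":[-0.2,0,0],"twist":[0,0,0],"jaw":0.6}]' 20; python3 rd.py
```

```text
time_s: 17.57
eef_pos: [494.5, -350.2, 43.3]
ee_rot: [-0.023, 0.02, 0.707, -0.707]
force: [-14.5, 1.0, 14.1]
grip_width: 0.209
J6 2.396 [ 494.5 -350.2   43.3] F [-14.54   1.02  14.05] M [0.08 1.96 0.03]
time_s: 18.4
eef_pos: [498.2, -349.7, 42.0]
ee_rot: [-0.022, 0.022, 0.707, -0.707]
force: [-0.3, 0.1, -0.1]
grip_width: 0.598
J6 2.399 [ 498.2 -349.7   42. ] F [-0.33  0.06 -0.1 ] M [ 0.07 -0.03 -0.02]
```

The reverse push carried a large vertical load (14 N), so that reading is spoiled. I'll repeat without gripping: jaws set loose around the tab, drawing with one finger only.

```bash
python3 -m handwheel '[{"delta_pos":[0,0,0],"twist":[0,0,0],"jaw":0.32},{"delta_pos":[0,0,0],"twist":[0,0,0],"jaw":0.32},{"delta_pos":[0,0,0],"twist":[0,0,0],"jaw":0.32},{"delta_pos":[0.1,0,0],"twist":[0,0,0],"jaw":0.32},{"delta_pos":[0.2,0,0],"twist":[0,0,0],"jaw":0.32},{"delta_pos":[0.3,0,0],"twist":[0,0,0],"jaw":0.32},{"delta_pos":[0.4,0,0],"twist":[0,0,0],"jaw":0.32},{"delta_pos":[0.45,0,0],"twist":[0,0,0],"jaw":0.32},{"delta_pos":[0.5,0,0],"twist":[0,0,0],"jaw":0.32},{"delta_pos":[0.55,0,0],"twist":[0,0,0],"jaw":0.32}]' 20; python3 rd.py
python3 -m handwheel '[{"delta_pos":[0.03,0,0],"twist":[0,0,0],"jaw":0.32},{"delta_pos":[0.06,0,0],"twist":[0,0,0],"jaw":0.32},{"delta_pos":[0.09,0,0],"twist":[0,0,0],"jaw":0.32},{"delta_pos":[0.12,0,0],"twist":[0,0,0],"jaw":0.32},{"delta_pos":[0.15,0,0],"twist":[0,0,0],"jaw":0.32},{"delta_pos":[0.18,0,0],"twist":[0,0,0],"jaw":0.32},{"delta_pos":[0.21,0,0],"twist":[0,0,0],"jaw":0.32},{"delta_pos":[0.24,0,0],"twist":[0,0,0],"jaw":0.32},{"delta_pos":[0.27,0,0],"twist":[0,0,0],"jaw":0.32},{"delta_pos":[0.3,0,0],"twist":[0,0,0],"jaw":0.32}]' 20; python3 rd.py
```

```text
time_s: 19.23
eef_pos: [492.7, -349.5, 42.3]
ee_rot: [0.022, -0.022, -0.707, 0.707]
force: [-0.8, 0.0, -0.2]
grip_width: 0.32
J6 2.392 [ 492.7 -349.5   42.3] F [-0.77  0.01 -0.22] M [-0.01 -0.02 -0.  ]
time_s: 20.07
eef_pos: [490.4, -349.3, 42.3]
ee_rot: [0.021, -0.022, -0.707, 0.707]
force: [5.0, -1.4, -1.9]
grip_width: 0.318
J6 2.389 [ 490.4 -349.3   42.3] F [ 5.02 -1.39 -1.85] M [-0.05 -0.76 -0.01]
```

```bash
python3 -m handwheel '[{"delta_pos":[0.03,0,0],"twist":[0,0,0],"jaw":0.32},{"delta_pos":[0.06,0,0],"twist":[0,0,0],"jaw":0.32},{"delta_pos":[0.09,0,0],"twist":[0,0,0],"jaw":0.32},{"delta_pos":[0.12,0,0],"twist":[0,0,0],"jaw":0.32},{"delta_pos":[0.15,0,0],"twist":[0,0,0],"jaw":0.32},{"delta_pos":[0.18,0,0],"twist":[0,0,0],"jaw":0.32},{"delta_pos":[0.21,0,0],"twist":[0,0,0],"jaw":0.32},{"delta_pos":[0.24,0,0],"twist":[0,0,0],"jaw":0.32},{"delta_pos":[0.27,0,0],"twist":[0,0,0],"jaw":0.32},{"delta_pos":[0.3,0,0],"twist":[0,0,0],"jaw":0.32}]' 20; python3 rd.py
python3 -m handwheel '[{"delta_pos":[0.03,0,0],"twist":[0,0,0],"jaw":0.32},{"delta_pos":[0.06,0,0],"twist":[0,0,0],"jaw":0.32},{"delta_pos":[0.09,0,0],"twist":[0,0,0],"jaw":0.32},{"delta_pos":[0.12,0,0],"twist":[0,0,0],"jaw":0.32},{"delta_pos":[0.15,0,0],"twist":[0,0,0],"jaw":0.32},{"delta_pos":[0.18,0,0],"twist":[0,0,0],"jaw":0.32},{"delta_pos":[0.21,0,0],"twist":[0,0,0],"jaw":0.32},{"delta_pos":[0.24,0,0],"twist":[0,0,0],"jaw":0.32},{"delta_pos":[0.27,0,0],"twist":[0,0,0],"jaw":0.32},{"delta_pos":[0.3,0,0],"twist":[0,0,0],"jaw":0.32}]' 20; python3 rd.py
```

```text
time_s: 20.9
eef_pos: [487.4, -349.2, 42.3]
ee_rot: [0.021, -0.022, -0.707, 0.707]
force: [5.8, -0.9, -3.2]
grip_width: 0.322
J6 2.385 [ 487.4 -349.2   42.3] F [ 5.83 -0.92 -3.16] M [-0.04 -0.78  0.  ]
time_s: 21.73
eef_pos: [484.4, -349.0, 42.3]
ee_rot: [0.021, -0.022, -0.707, 0.707]
force: [5.4, -1.0, -2.5]
grip_width: 0.318
J6 2.382 [ 484.4 -349.    42.3] F [ 5.36 -1.04 -2.48] M [-0.07 -0.84 -0.03]
```

The two drag readings, corrected for the vertical load, put the nip at about 3.8–5.9 N, which agrees with the camera estimate. I'll draw clear, take the driver again, and back off slightly towards 4 N.

```bash
python3 -m handwheel '[{"delta_pos":[-0.15,0,0],"twist":[0,0,0],"jaw":0.32},{"delta_pos":[-0.3,0,0],"twist":[0,0,0],"jaw":0.4},{"delta_pos":[-0.3,-1,0],"twist":[0,0,0],"jaw":0.45},{"delta_pos":[-0.3,-4,0],"twist":[0,0,0],"jaw":0.5},{"delta_pos":[-0.3,-8,0],"twist":[0,0,0],"jaw":0.6},{"delta_pos":[-0.3,-12,0],"twist":[0,0,0],"jaw":0.7},{"delta_pos":[-0.3,-16,0],"twist":[0,0,0],"jaw":0.7},{"delta_pos":[-0.3,-18.5,0],"twist":[0,0,0],"jaw":0.7},{"delta_pos":[-0.3,-18.5,0],"twist":[0,0,0],"jaw":0.7},{"delta_pos":[-0.3,-18.5,0],"twist":[0,0,0],"jaw":0.7}]' 50
python3 - <<'E'
from h import *
cap('wrist','w11'); cap('side','s11'); go([589.0,-355.5,228],-3.295)
W=world(load('w11'))
m=(W[...,2]>62)&(W[...,2]<76)&(abs(W[...,0]-490)<30)&(abs(W[...,1]+350)<30); print('tab',cv2.minAreaRect(W[m][:,:2].astype(np.float32)))
m=(W[...,2]>190)&(abs(W[...,0]-589)<30)&(abs(W[...,1]+356)<30); print('drv',m.sum(),cv2.minAreaRect(W[m][:,:2].astype(np.float32)) if m.sum()>5 else '')
print(np.nanmedian(W[m][:,2]) if m.any() else '')
E
```

```text
time_s: 22.57
eef_pos: [486.9, -349.3, 229.1]
ee_rot: [0.021, -0.022, -0.706, 0.708]
force: [0.1, 0.3, -0.7]
grip_width: 0.697
pos [ 486.3 -348.8  226.3] tool axes x [-0.998  0.061  0.002] y [-0.002  0.002 -1.   ] z [-0.061 -0.998 -0.001]
delta cm [-10.29  -0.19   0.04]
twist [0.001 0.092 0.002]
tab ((490.5126037597656, -350.3200378417969), (19.170669555664062, 17.476497650146484), 86.75567626953125)
drv 2282 ((589.6914672851562, -356.11236572265625), (26.53432846069336, 27.128625869750977), 82.2177963256836)
197.36569413730308
```

View pics/w11.png

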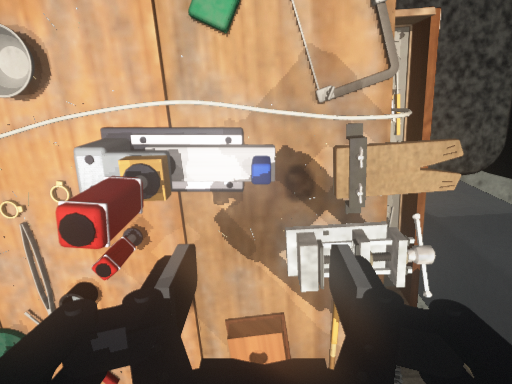

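Wrist view: driver top at (82,228), upright, at (589.7,-356.1), with its top at z 198. The tab is now at x=490.5, which puts the block at about -6 mm, inside the limits. Regripping the driver.

```bash
python3 -m handwheel '[{"delta_pos":[-3,0,0],"twist":[0,0.03,0],"jaw":0.7},{"delta_pos":[-6,0,0],"twist":[0,0.06,0],"jaw":0.7},{"delta_pos":[-9,0,0.05],"twist":[0,0.08,0],"jaw":0.7},{"delta_pos":[-10.36,0,0.08],"twist":[0,0.09,0],"jaw":0.7},{"delta_pos":[-10.36,0.5,0.08],"twist":[0,0.09,0],"jaw":0.7},{"delta_pos":[-10.36,2.5,0.08],"twist":[0,0.09,0],"jaw":0.7},{"delta_pos":[-10.36,4.5,0.08],"twist":[0,0.09,0],"jaw":0.7},{"delta_pos":[-10.36,6.5,0.08],"twist":[0,0.09,0],"jaw":0.7},{"delta_pos":[-10.36,7.5,0.08],"twist":[0,0.09,0],"jaw":0.7},{"delta_pos":[-10.36,7.5,0.08],"twist":[0,0.09,0],"jaw":0.7}]' 50; python3 rd.py
python3 -m handwheel '[{"delta_pos":[0,0,0],"twist":[0,0,0],"jaw":0},{"delta_pos":[0,0,0],"twist":[0,0,0],"jaw":0},{"delta_pos":[0,0,0],"twist":[0,0,0],"jaw":0},{"delta_pos":[0,0,0],"twist":[0,0,0],"jaw":0},{"delta_pos":[0,0,0],"twist":[0,0,0],"jaw":0},{"delta_pos":[0,0,0],"twist":[0,0,0],"jaw":0},{"delta_pos":[0,0,0],"twist":[0,0,0],"jaw":0},{"delta_pos":[0,-0.02,0],"twist":[0,0,0],"jaw":0},{"delta_pos":[0,-0.02,0],"twist":[0,0,0],"jaw":0},{"delta_pos":[0,-0.02,0],"twist":[0,0,0],"jaw":0}]' 50; python3 rd.py
```

```text
time_s: 23.5
eef_pos: [588.6, -355.5, 148.8]
ee_rot: [-0.055, 0.052, 0.706, -0.704]
force: [0.2, -0.2, -0.9]
grip_width: 0.7
J6 2.58 [ 588.6 -355.5  148.8] F [ 0.2  -0.16 -0.87] M [0.02 0.02 0.01]
time_s: 24.33
eef_pos: [590.2, -356.6, 153.7]
ee_rot: [0.053, -0.054, -0.705, 0.705]
force: [-3.3, 0.9, 6.0]
grip_width: 0.302
J6 2.58 [ 590.2 -356.6  153.7] F [-3.28  0.89  5.96] M [0.1  0.64 0.08]
```

```bash
python3 -m handwheel '[{"delta_pos":[0,-0.03,0],"twist":[0,-0.07,0],"jaw":0},{"delta_pos":[0,-0.05,0],"twist":[0,-0.14,0],"jaw":0},{"delta_pos":[0,-0.08,0],"twist":[0,-0.21,0],"jaw":0},{"delta_pos":[0,-0.1,0],"twist":[0,-0.28,0],"jaw":0},{"delta_pos":[0,-0.1,0],"twist":[0,-0.35,0],"jaw":0},{"delta_pos":[0,-0.1,0],"twist":[0,-0.35,0],"jaw":0},{"delta_pos":[0,-0.1,0],"twist":[0,-0.35,0],"jaw":0},{"delta_pos":[0,-0.1,0],"twist":[0,-0.35,0],"jaw":0},{"delta_pos":[0,-0.1,0],"twist":[0,-0.35,0],"jaw":0},{"delta_pos":[0,-0.1,0],"twist":[0,-0.35,0],"jaw":0}]' 50; python3 rd.py
python3 - <<'E'
from h import *
cap('side','s12');
for t in ('s8','s12'):
    g=load(t)['frame'].astype(float).mean(2)[:,243:249].mean(1); print(t,[f'{v}:{g[v]:.0f}' for v in range(214,229)])
E
```

```text
time_s: 25.17
eef_pos: [590.2, -356.4, 154.0]
ee_rot: [-0.07, 0.07, -0.703, 0.704]
force: [-2.2, 0.4, 4.0]
grip_width: 0.298
J6 2.232 [ 590.2 -356.4  154. ] F [-2.23  0.41  3.99] M [ 0.16  0.47 -0.  ]
s8 ['214:101', '215:105', '216:109', '217:105', '218:93', '219:75', '220:56', '221:51', '222:48', '223:59', '224:87', '225:135', '226:168', '227:166', '228:142']
s12 ['214:102', '215:106', '216:108', '217:107', '218:94', '219:73', '220:55', '221:53', '222:50', '223:60', '224:87', '225:131', '226:162', '227:160', '228:141']
```

The pad is unchanged against the block, so it's still in contact. Lifting the driver out and carrying it to the rack.

```bash
python3 -m handwheel '[{"delta_pos":[0,-0.5,0],"twist":[0,0,0],"jaw":0},{"delta_pos":[0,-1,0],"twist":[0,0,0],"jaw":0},{"delta_pos":[0,-1.5,0],"twist":[0,0,0],"jaw":0},{"delta_pos":[0,-2,0],"twist":[0,0,0],"jaw":0},{"delta_pos":[0,-2.5,0],"twist":[0,0,0],"jaw":0},{"delta_pos":[0,-3.5,0],"twist":[0,0,0],"jaw":0},{"delta_pos":[0,-4.5,0],"twist":[0,0,0],"jaw":0},{"delta_pos":[0,-5.5,0],"twist":[0,0,0],"jaw":0},{"delta_pos":[0,-6,0],"twist":[0,0,0],"jaw":0},{"delta_pos":[0,-6,0],"twist":[0,0,0],"jaw":0}]' 50; python3 rd.py
python3 - <<'E'
from h import *
go([509.1,-110.8,210],-2.945)
s=telemetry.sense(); d=cap('wrist','w13'); W=world(d); T=rot(s['ee_rot']).as_matrix(); L=(W-s['eef_pos'])@T
m=(np.abs(L[...,0])<16)&(np.abs(L[...,2])<25)&(L[...,1]<-38)&(L[...,1]>-55)
p=L[m]; print('top',cv2.minAreaRect(p[:,[0,2]].astype(np.float32)),np.median(p[:,1]))
E
python3 fit.py w13 2>/dev/null|grep -E "rack"
```

```text
time_s: 26.05
eef_pos: [590.5, -356.6, 215.5]
ee_rot: [-0.071, 0.069, -0.703, 0.704]
force: [0.7, 0.1, -0.9]
grip_width: 0.298
J6 2.23 [ 590.5 -356.6  215.5] F [ 0.75  0.1  -0.9 ] M [-0.02  0.02 -0.  ]
pos [ 590.5 -356.6  215.5] tool axes x [-0.98  -0.197 -0.002] y [ 0.002 -0.002 -1.   ] z [ 0.197 -0.98   0.002]
delta cm [  3.14   0.48 -25.71]
twist [-0.002  0.002 -0.002]
top ((-0.003021240234375, -0.05043315887451172), (26.353673934936523, 31.983102798461914), 89.99579620361328) -43.925672137392596
```

View pics/w13.png

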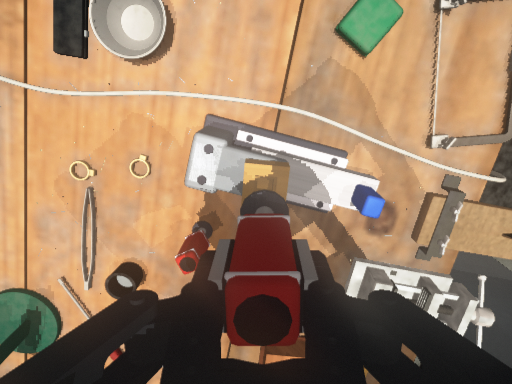

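```bash
python3 -m handwheel '[{"delta_pos":[0.5,0.1,-3.5],"twist":[0,0,0],"jaw":0},{"delta_pos":[0.9,0.2,-7],"twist":[0,0,0],"jaw":0},{"delta_pos":[1.3,0.3,-10.5],"twist":[0,0,0],"jaw":0},{"delta_pos":[1.7,0.4,-14],"twist":[0,0,0],"jaw":0},{"delta_pos":[2.1,0.5,-17.5],"twist":[0,0,0],"jaw":0},{"delta_pos":[2.6,0.5,-21],"twist":[0,0,0],"jaw":0},{"delta_pos":[2.9,0.5,-24],"twist":[0,0,0],"jaw":0},{"delta_pos":[3.18,0.5,-25.77],"twist":[0,0,0],"jaw":0},{"delta_pos":[3.18,0.5,-25.77],"twist":[0,0,0],"jaw":0},{"delta_pos":[3.18,0.5,-25.77],"twist":[0,0,0],"jaw":0}]' 50; python3 rd.py
python3 -m handwheel '[{"delta_pos":[0,1.5,0],"twist":[0,0,0],"jaw":0},{"delta_pos":[0,3,0],"twist":[0,0,0],"jaw":0},{"delta_pos":[0,4.5,0],"twist":[0,0,0],"jaw":0},{"delta_pos":[0,6,0],"twist":[0,0,0],"jaw":0},{"delta_pos":[0,7.5,0],"twist":[0,0,0],"jaw":0},{"delta_pos":[0,8.2,0],"twist":[0,0,0],"jaw":0},{"delta_pos":[0,8.4,0],"twist":[0,0,0],"jaw":0},{"delta_pos":[0,8.4,0],"twist":[0,0,0],"jaw":0},{"delta_pos":[0,8.4,0],"twist":[0,0,0],"jaw":0},{"delta_pos":[0,8.4,0],"twist":[0,0,0],"jaw":0}]' 50; python3 rd.py
python3 - <<'E'
from h import *
cap('side','s14'); cap('scene','c14')
f=load('s14')['frame'][:,:,::-1];g=load('c14')['frame'][:,:,::-1]
cv2.imwrite('pics/a14.png',np.hstack([cv2.resize(f[90:210,150:250],(400,480),interpolation=cv2.INTER_CUBIC),cv2.resize(g[130:250,110:210],(400,480),interpolation=cv2.INTER_CUBIC)]))
go([508.6,-110.3,93])
E
```

```text
time_s: 26.93
eef_pos: [508.0, -109.5, 208.5]
ee_rot: [-0.071, 0.071, -0.704, 0.704]
force: [0.4, -0.5, -0.3]
grip_width: 0.303
J6 2.504 [ 508.  -109.5  208.5] F [ 0.43 -0.48 -0.34] M [-0.06 -0.02  0.05]
time_s: 27.77
eef_pos: [508.6, -110.3, 125.3]
ee_rot: [-0.07, 0.07, -0.703, 0.704]
force: [0.2, -0.1, -0.9]
grip_width: 0.299
J6 2.504 [ 508.6 -110.3  125.3] F [ 0.21 -0.09 -0.92] M [-0.01  0.02 -0.01]
pos [ 508.4 -110.1  125.2] tool axes x [-0.98  -0.197 -0.001] y [ 0.001 -0.001 -1.   ] z [ 0.197 -0.98   0.001]
delta cm [-0.01  3.22  0.02]
```

View pics/a14.png

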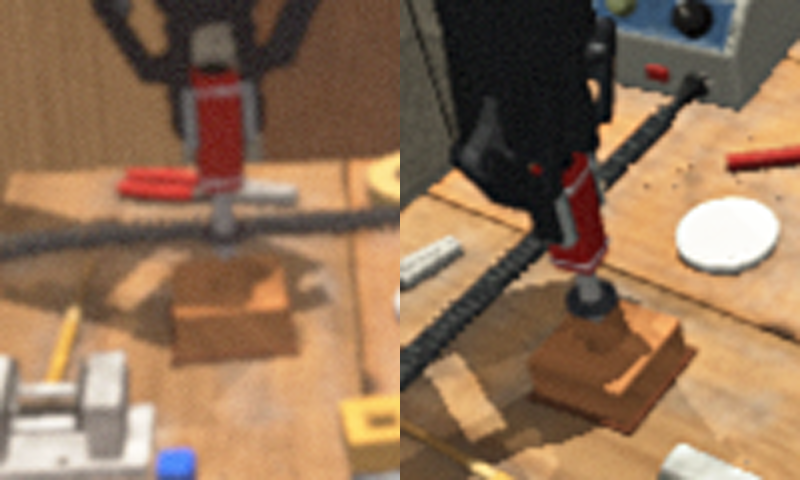

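The driver is over the bore. Lowering the last 32 mm.

```bash
python3 -m handwheel '[{"delta_pos":[0,0.5,0],"twist":[0,0,0],"jaw":0},{"delta_pos":[0,1.0,0],"twist":[0,0,0],"jaw":0},{"delta_pos":[0,1.5,0],"twist":[0,0,0],"jaw":0},{"delta_pos":[0,2.0,0],"twist":[0,0,0],"jaw":0},{"delta_pos":[0,2.4,0],"twist":[0,0,0],"jaw":0},{"delta_pos":[0,2.7,0],"twist":[0,0,0],"jaw":0},{"delta_pos":[0,2.9,0],"twist":[0,0,0],"jaw":0},{"delta_pos":[0,3.05,0],"twist":[0,0,0],"jaw":0},{"delta_pos":[0,3.15,0],"twist":[0,0,0],"jaw":0},{"delta_pos":[0,3.15,0],"twist":[0,0,0],"jaw":0}]' 50; python3 rd.py
python3 -m handwheel '[{"delta_pos":[0,0.03,0],"twist":[0,0,0],"jaw":0},{"delta_pos":[0,0.06,0],"twist":[0,0,0],"jaw":0},{"delta_pos":[0,0.06,0],"twist":[0,0,0],"jaw":0},{"delta_pos":[0,0.06,0],"twist":[0,0,0],"jaw":0},{"delta_pos":[0,0.06,0],"twist":[0,0,0],"jaw":0},{"delta_pos":[0,0.06,0],"twist":[0,0,0],"jaw":0},{"delta_pos":[0,0.06,0],"twist":[0,0,0],"jaw":0},{"delta_pos":[0,0.06,0],"twist":[0,0,0],"jaw":0},{"delta_pos":[0,0.06,0],"twist":[0,0,0],"jaw":0},{"delta_pos":[0,0.06,0],"twist":[0,0,0],"jaw":0}]' 50; python3 rd.py
```

```text
time_s: 28.7
eef_pos: [508.1, -109.9, 92.9]
ee_rot: [0.07, -0.07, 0.704, -0.704]
force: [0.1, 0.4, -1.6]
grip_width: 0.298
J6 2.504 [ 508.1 -109.9   92.9] F [ 0.08  0.35 -1.59] M [ 0.02 -0.    0.  ]
time_s: 29.53
eef_pos: [508.2, -110.0, 92.7]
ee_rot: [-0.07, 0.07, -0.704, 0.704]
force: [-2.0, 0.7, 4.7]
grip_width: 0.3
J6 2.504 [ 508.2 -110.    92.7] F [-1.99  0.66  4.66] M [0.07 0.3  0.05]
```

Seated on the collar (4.7 N upward). Releasing and rising.

```bash
python3 -m handwheel '[{"delta_pos":[0,0,0],"twist":[0,0,0],"jaw":0.7},{"delta_pos":[0,0,0],"twist":[0,0,0],"jaw":0.7},{"delta_pos":[0,0,0],"twist":[0,0,0],"jaw":0.7},{"delta_pos":[0,0,0],"twist":[0,0,0],"jaw":0.7},{"delta_pos":[0,-1.5,0],"twist":[0,0,0],"jaw":0.7},{"delta_pos":[0,-4,0],"twist":[0,0,0],"jaw":0.7},{"delta_pos":[0,-7,0],"twist":[0,0,0],"jaw":0.7},{"delta_pos":[0,-10,0],"twist":[0,0,0],"jaw":0.7},{"delta_pos":[0,-12,0],"twist":[0,0,0],"jaw":0.7},{"delta_pos":[0,-12,0],"twist":[0,0,0],"jaw":0.7}]' 20; python3 rd.py
python3 - <<'E'
from h import *
cap('side','s15'); cap('scene','c15'); cap('wrist','w15')
f=load('s15')['frame'][:,:,::-1];g=load('c15')['frame'][:,:,::-1]
cv2.imwrite('pics/a15.png',np.hstack([cv2.resize(f[90:240,150:290],(400,428),interpolation=cv2.INTER_CUBIC),cv2.resize(g[130:270,110:310],(400,280),interpolation=cv2.INTER_CUBIC)[[*range(280)]+[279]*148]]))
W=world(load('w15')); m=(W[...,2]>128)&(W[...,2]<150)&(abs(W[...,0]-508)<40)&(abs(W[...,1]+110)<40);print('drv',cv2.minAreaRect(W[m][:,:2].astype(np.float32)),np.median(W[m][:,2]))
go([490.5+2,-350.3,200],np.radians(-3.5-180))
E
```

```text
time_s: 30.37
eef_pos: [509.6, -110.5, 216.6]
ee_rot: [-0.072, 0.068, -0.702, 0.705]
force: [1.3, -0.3, 0.6]
grip_width: 0.699
J6 2.504 [ 509.6 -110.5  216.6] F [ 1.35 -0.28  0.63] M [ 0.01 -0.01 -0.  ]
drv ((510.2008972167969, -109.61650085449219), (26.670804977416992, 26.684057235717773), 12.281625747680664) 136.27820611819777
pos [ 507.8 -109.8  211.5] tool axes x [-0.98  -0.197  0.001] y [-0.001  0.001 -1.   ] z [ 0.197 -0.98  -0.001]
delta cm [ 6.24  1.14 23.28]
twist [0.001 0.26  0.001]
```

View pics/a15.png

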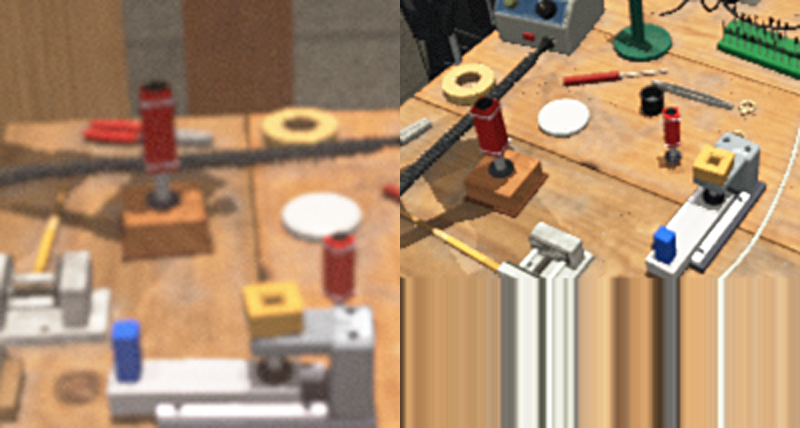

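The driver stands upright in the rack, with its top at z≈137. Now a repeat one-finger drag check on the tab to confirm the back-off.

```bash
python3 -m handwheel '[{"delta_pos":[0.8,0.2,3],"twist":[0,0.05,0],"jaw":0.6},{"delta_pos":[1.6,0.3,6],"twist":[0,0.1,0],"jaw":0.6},{"delta_pos":[2.4,0.4,9],"twist":[0,0.15,0],"jaw":0.6},{"delta_pos":[3.2,0.5,12],"twist":[0,0.2,0],"jaw":0.6},{"delta_pos":[4,0.6,15],"twist":[0,0.26,0],"jaw":0.6},{"delta_pos":[4.8,0.8,18],"twist":[0,0.26,0],"jaw":0.6},{"delta_pos":[5.6,0.9,21],"twist":[0,0.26,0],"jaw":0.6},{"delta_pos":[6.24,1.1,23.2],"twist":[0,0.26,0],"jaw":0.6},{"delta_pos":[6.24,1.1,23.2],"twist":[0,0.26,0],"jaw":0.6},{"delta_pos":[6.24,1.1,23.2],"twist":[0,0.26,0],"jaw":0.6}]' 20; python3 rd.py
python3 - <<'E'
from h import *
cap('wrist','w16'); W=world(load('w16'))
m=(W[...,2]>62)&(W[...,2]<76)&(abs(W[...,0]-490)<30)&(abs(W[...,1]+350)<30); r=cv2.minAreaRect(W[m][:,:2].astype(np.float32)); print('tab',r)
go([r[0][0],r[0][1],42.5],np.radians(-3.5-180))
E
```

```text
time_s: 31.35
eef_pos: [492.0, -350.0, 199.4]
ee_rot: [-0.023, 0.021, 0.708, -0.706]
force: [-0.5, -0.1, 0.2]
grip_width: 0.602
J6 2.392 [ 492.  -350.   199.4] F [-0.47 -0.12  0.22] M [ 0.02 -0.01  0.03]
tab ((490.7161865234375, -350.26220703125), (19.226680755615234, 17.487096786499023), 86.41805267333984)
pos [ 492.4 -349.1  200. ] tool axes x [-0.998  0.062  0.002] y [-0.002  0.002 -1.   ] z [-0.062 -0.998 -0.002]
delta cm [ 0.14 15.75  0.16]
twist [ 0.002 -0.001  0.002]
```

```bash
python3 -m handwheel '[{"delta_pos":[0.1,3,0.1],"twist":[0,0,0],"jaw":0.6},{"delta_pos":[0.14,6,0.1],"twist":[0,0,0],"jaw":0.6},{"delta_pos":[0.14,9,0.1],"twist":[0,0,0],"jaw":0.6},{"delta_pos":[0.14,12,0.1],"twist":[0,0,0],"jaw":0.6},{"delta_pos":[0.14,14.5,0.1],"twist":[0,0,0],"jaw":0.6},{"delta_pos":[0.14,15.7,0.1],"twist":[0,0,0],"jaw":0.5},{"delta_pos":[0.14,15.7,0.1],"twist":[0,0,0],"jaw":0.32},{"delta_pos":[0.14,15.7,0.1],"twist":[0,0,0],"jaw":0.32},{"delta_pos":[0.14,15.7,0.1],"twist":[0,0,0],"jaw":0.32},{"delta_pos":[0.14,15.7,0.1],"twist":[0,0,0],"jaw":0.32}]' 20; python3 rd.py
python3 -m handwheel '[{"delta_pos":[0.05,0,0],"twist":[0,0,0],"jaw":0.32},{"delta_pos":[0.15,0,0],"twist":[0,0,0],"jaw":0.32},{"delta_pos":[0.25,0,0],"twist":[0,0,0],"jaw":0.32},{"delta_pos":[0.35,0,0],"twist":[0,0,0],"jaw":0.32},{"delta_pos":[0.45,0,0],"twist":[0,0,0],"jaw":0.32},{"delta_pos":[0.5,0,0],"twist":[0,0,0],"jaw":0.32},{"delta_pos":[0.54,0,0],"twist":[0,0,0],"jaw":0.32},{"delta_pos":[0.58,0,0],"twist":[0,0,0],"jaw":0.32},{"delta_pos":[0.61,0,0],"twist":[0,0,0],"jaw":0.32},{"delta_pos":[0.64,0,0],"twist":[0,0,0],"jaw":0.32}]' 20; python3 rd.py
python3 -m handwheel '[{"delta_pos":[0.03,0,0],"twist":[0,0,0],"jaw":0.32},{"delta_pos":[0.06,0,0],"twist":[0,0,0],"jaw":0.32},{"delta_pos":[0.09,0,0],"twist":[0,0,0],"jaw":0.32},{"delta_pos":[0.12,0,0],"twist":[0,0,0],"jaw":0.32},{"delta_pos":[0.15,0,0],"twist":[0,0,0],"jaw":0.32},{"delta_pos":[0.18,0,0],"twist":[0,0,0],"jaw":0.32},{"delta_pos":[0.21,0,0],"twist":[0,0,0],"jaw":0.32},{"delta_pos":[0.24,0,0],"twist":[0,0,0],"jaw":0.32},{"delta_pos":[0.27,0,0],"twist":[0,0,0],"jaw":0.32},{"delta_pos":[0.3,0,0],"twist":[0,0,0],"jaw":0.32}]' 20; python3 rd.py
```

```text
time_s: 32.23
eef_pos: [492.0, -351.1, 46.2]
ee_rot: [0.021, -0.022, -0.706, 0.708]
force: [-0.4, -0.1, 0.3]
grip_width: 0.318
J6 2.389 [ 492.  -351.1   46.2] F [-0.35 -0.09  0.35] M [ 0.02  0.01 -0.  ]
time_s: 33.07
eef_pos: [484.9, -350.2, 44.4]
ee_rot: [-0.022, 0.022, 0.707, -0.707]
force: [0.3, 0.4, -0.2]
grip_width: 0.321
J6 2.382 [ 484.9 -350.2   44.4] F [ 0.26  0.36 -0.2 ] M [ 0.01 -0.01 -0.  ]
time_s: 33.9
eef_pos: [482.1, -350.0, 44.4]
ee_rot: [0.022, -0.022, -0.707, 0.707]
force: [5.3, 0.3, -1.9]
grip_width: 0.32
J6 2.378 [ 482.1 -350.    44.4] F [ 5.33  0.28 -1.95] M [-0.05 -0.74 -0.01]
```

```bash
python3 -m handwheel '[{"delta_pos":[0.03,0,0],"twist":[0,0,0],"jaw":0.32},{"delta_pos":[0.06,0,0],"twist":[0,0,0],"jaw":0.32},{"delta_pos":[0.09,0,0],"twist":[0,0,0],"jaw":0.32},{"delta_pos":[0.12,0,0],"twist":[0,0,0],"jaw":0.32},{"delta_pos":[0.15,0,0],"twist":[0,0,0],"jaw":0.32},{"delta_pos":[0.18,0,0],"twist":[0,0,0],"jaw":0.32},{"delta_pos":[0.21,0,0],"twist":[0,0,0],"jaw":0.32},{"delta_pos":[0.24,0,0],"twist":[0,0,0],"jaw":0.32},{"delta_pos":[0.27,0,0],"twist":[0,0,0],"jaw":0.32},{"delta_pos":[0.3,0,0],"twist":[0,0,0],"jaw":0.32}]' 20; python3 rd.py; python3 rd.py
```

```text
time_s: 34.73
eef_pos: [479.0, -349.9, 44.4]
ee_rot: [0.022, -0.022, -0.707, 0.707]
force: [4.9, -0.5, -2.9]
grip_width: 0.322
J6 2.375 [ 479.  -349.9   44.4] F [ 4.9  -0.52 -2.86] M [-0.07 -0.76 -0.05]
J6 2.375 [ 479.  -349.9   44.4] F [ 4.9  -0.52 -2.86] M [-0.07 -0.76 -0.05]
```

Steady drag is now about 5.1 N, down from 5.5, which gives a nip of roughly 3.4–5.2 N. Drawing clear for a final look.

```bash
python3 -m handwheel '[{"delta_pos":[-0.2,0,0],"twist":[0,0,0],"jaw":0.32},{"delta_pos":[-0.4,0,0],"twist":[0,0,0],"jaw":0.4},{"delta_pos":[-0.4,-1,0],"twist":[0,0,0],"jaw":0.5},{"delta_pos":[-0.4,-4,0],"twist":[0,0,0],"jaw":0.6},{"delta_pos":[-0.4,-8,0],"twist":[0,0,0],"jaw":0.6},{"delta_pos":[-0.4,-12,0],"twist":[0,0,0],"jaw":0.6},{"delta_pos":[-0.4,-16,0],"twist":[0,0,0],"jaw":0.6},{"delta_pos":[-0.4,-20,0],"twist":[0,0,0],"jaw":0.6},{"delta_pos":[-0.4,-20,0],"twist":[0,0,0],"jaw":0.6},{"delta_pos":[-0.4,-20,0],"twist":[0,0,0],"jaw":0.6}]' 20
python3 -m handwheel '[{"delta_pos":[0,0,0],"twist":[0,0,0],"jaw":0.6},{"delta_pos":[0,0,0],"twist":[0,0,0],"jaw":0.6},{"delta_pos":[0,0,0],"twist":[0,0,0],"jaw":0.6},{"delta_pos":[0,0,0],"twist":[0,0,0],"jaw":0.6},{"delta_pos":[0,0,0],"twist":[0,0,0],"jaw":0.6},{"delta_pos":[0,0,0],"twist":[0,0,0],"jaw":0.6},{"delta_pos":[0,0,0],"twist":[0,0,0],"jaw":0.6},{"delta_pos":[0,0,0],"twist":[0,0,0],"jaw":0.6},{"delta_pos":[0,0,0],"twist":[0,0,0],"jaw":0.6},{"delta_pos":[0,0,0],"twist":[0,0,0],"jaw":0.6}]' 20
python3 - <<'E'
from h import *
cap('wrist','w17'); cap('side','s17'); cap('scene','c17')
W=world(load('w17'))
m=(W[...,2]>62)&(W[...,2]<76)&(abs(W[...,0]-485)<30)&(abs(W[...,1]+350)<30); print('tab',cv2.minAreaRect(W[m][:,:2].astype(np.float32)))
m=(W[...,2]>26)&(W[...,2]<34)&(abs(W[...,0]-535)<95)&(abs(W[...,1]+353)<40); print('block',cv2.minAreaRect(W[m][:,:2].astype(np.float32)),np.median(W[m][:,2]))
E
python3 fit.py s17; python3 fit.py c17 | grep -E "handle|tin|loupe|mould"
```

```text
time_s: 35.57
eef_pos: [483.1, -350.5, 247.4]
ee_rot: [0.021, -0.023, -0.705, 0.708]
force: [0.2, -0.1, -1.4]
grip_width: 0.599
time_s: 36.4
eef_pos: [482.9, -350.1, 244.4]
ee_rot: [-0.022, 0.022, 0.707, -0.707]
force: [0.2, 1.2, 0.2]
grip_width: 0.601
tab ((484.98724365234375, -349.39630126953125), (20.282146453857422, 17.31303596496582), 86.46599578857422)
block ((551.7832641601562, -355.19512939453125), (39.5359992980957, 161.181640625), 83.86103820800781) 29.30355836129827
handle top 98 c [ 509.1 -110.8] size [25.4 25. ] ang 12.0 z 136.8 px [204. 123.]
rack top 332 c [ 508.3 -109.3] size [66.1 71.6] ang 5.0 z 34.1 px [206. 163.]
rack all 635 c [ 508.3 -112.3] size [75.7 76.9] ang 5.6 z 29.1 px [206. 168.]
head 120 c [ 589.5 -355.3] size [36.1 38.7] ang 7.9 z 95.9 px [245. 194.]
tab top 93 c [ 484.7 -349.3] size [21.4 17.3] ang 89.3 z 71.9 px [190. 207.]
block top 699 c [ 535.5 -350.8] size [ 40.9 130.6] ang 86.6 z 31.9 px [217. 223.]
base+fences 1080 c [ 565.  -356.8] size [ 67.5 188.4] ang 86.9 z 13.5 px [242. 234.]
arm top 509 c [ 616.1 -357.9] size [48.9 82. ] ang 84.3 z 73.6 px [263. 206.]
tin 320 c [ 643.2 -103.1] size [64.3 64.6] ang 33.2 z 14.3 px [261. 165.]
loupe 130 c [ 718.6 -193.6] size [37.4 32.1] ang 82.1 z 29.3 px [298. 177.]
mould 555 c [ 521.8 -507.4] size [49.3 39.8] ang 62.5 z 19.6 px [211. 285.]
small driver top 117 c [ 642.4 -270.3] size [20.6 20.3] ang 41.4 z 84.7 px [268. 176.]
handle top 125 c [ 508.3 -112.8] size [27.5 26. ] ang 6.4 z 135.9 px [152. 183.]
tin 330 c [ 641.  -103.3] size [64.6 65.6] ang 6.9 z 12.0 px [191. 187.]
loupe 61 c [ 719.5 -200.5] size [38.1 24.7] ang 31.2 z 28.4 px [236. 177.]
mould 396 c [ 521.3 -510.2] size [49.5 40.4] ang 60.7 z 18.0 px [316. 281.]
```

View pics/s17.png

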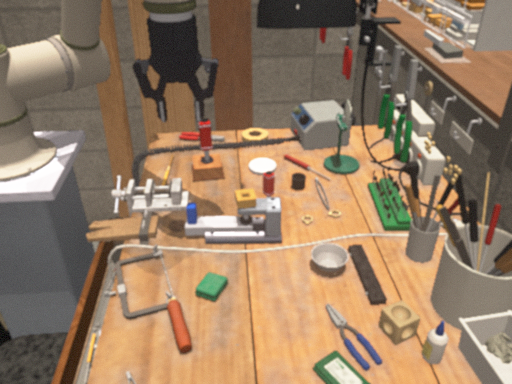

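Run:
```python
from h import *
for a,b in (('side0','s17'),('scene0','c17'),('w1','w17')):
    o=[]
    for t in (a,b):
        W=world(load(t)); m=(W[...,2]>88)&(W[...,2]<112)&(np.hypot(W[...,0]-589.5,W[...,1]+356)<17)
        z=W[m][:,2]; h,e=np.histogram(z,bins=np.arange(88,112,.5)); c=e[h.argmax()]; o.append(np.mean(z[abs(z-c-.25)<1.2]))
    print(a,np.round(o,2),'lowered',round(o[0]-o[1],2))
```

```text
side0 [103.86  94.96] lowered 8.9
scene0 [101.79  94.06] lowered 7.73
w1 [101.79  92.71] lowered 9.08
```

Screw lowering is about 8.6 mm, against about 8.4 mm from the turns. Pad travel was about 6.4 mm, so the spring is compressed about 2.1 mm, or about 4 N. Handing in.

```bash
python3 -c "
from rig import ctrl
print(ctrl.finish_job())"
```

```text
the job is handed in; nothing more can be done
None
```

I turned the stop screw down until the pad nips the block at an estimated 4 N, put the driver back in its rack and handed the job in at about 36.5 s. No verdict came back, so all of this rests on my own measurements.

**What I did:**
- Seated the 120 mm red driver in the screw and turned it about 4.8 rad clockwise.
- Measured the drag at the blue tab, then backed the screw off by 0.35 rad at the driver. Some of that is bit play.
- Stood the driver back in its rack.

**Last checks:**
- **Pad force:** one-finger drag at the tab was about 5.1 N, which gives a nip of roughly 3.4–5.2 N. Screw travel of about 8.4 mm less pad travel of about 6.4 mm gives about 4 N, which agrees.
- **Block:** flat in the guide, about 12 mm towards the robot from the screw's axis (limit 20 mm).
- **Driver:** standing upright in the rack at about (509, -111), with its top at z≈137.
- **Bystanders:** tin, loupe and mould unmoved within about 3 mm.
- **Gripper:** raised clear and touching nothing.

**What disagreed:**
- The first drag test, with the tab gripped, carried vertical loads of 2–14 N. Its return push is unusable (14.5 N), and its pull reading (about 9 N) counts only after correction.
- The cameras gave the head's drop as 7.7, 8.9 and 9.1 mm, against 8.4 mm from the turns.

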